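# Set up the weighted reach board and its session timer

### The arm

A 6-joint arm with a two-finger parallel gripper is mounted at the origin on the work surface. World frame = base frame: x ahead of the robot, y to its left, z up, the work surface at z = 0. Lengths are in m, angles in rad, forces in N, time in s.
With the tool pointing down it reaches from about 0.35 to 0.975 m from the base axis. Payload 4.9 kg.
Tool frame: the origin (TCP) lies at the very end of the fingers, on their centre line; the grasp point (between the pads) lies 19 mm behind it (ctrl.grasp_offset is the distance from the TCP to the grasp point, in m); y points along the fingers, z is the direction in which the jaws open and shut, and the axes are right-handed (so a half turn about y gives the same grasp; the last joint's range is limited). The gripper opens to 85 mm and grips with 20 to 120 N. Pads are 22 mm wide; open, the fingers measure 114 mm over their backs; the gripper's body (76 mm by 85 mm) begins 54 mm behind the grasp point. The pads swing forward as they close: fully open they stand 13 mm farther back than shut.
Start: joints at [1.155, 0.053, 1.613, -0, 1.476, -0.119], TCP at [0.183, 0.598, 0.231] pointing down, gripper open.
Joint ranges: [-3.01, 3.01], [-1.01, 2.22], [0.06, 2.58], [-1.02, 4.17], [0.09, 2.62], [-3.14, 3.14]. Speed limits (rad/s): [2.57, 2.57, 3.14, 3.14, 3.14, 3.14].

### API

Orientations are given as a rotation vector (axis times angle).
In Python, from station import ctrl, eyes, finish_job, find_in, regions_of, pinpoint gives the robot as it stands.
- The arm moves only by the tool play_rows, never from a script. Its argument "moves" is a list of rows, each an object of numbers: "x", "y", "z": the shift along the world's x, y, z in cm; "turn": the turn about the world's z in degrees; "jaw": the finger opening in cm, from 0 to 8.54. A call has 1 to 8 rows; each row shifts and turns the commanded pose from where the row before left it; what a row does not reach is not made up. A row lasts 1/12 s, in which the tool goes at most 41.7 mm and 7.16 degrees, less where a joint would pass 70% of its speed; a pose out of reach is approached as far as the arm can. A call is refused whole if a number of a shift passes 4.17 or a number of a turn 7.16, either way. A call with a gripper value outside its range is refused whole. The fingers move at their own pace and stop on an object; "squeeze" is the grip in N (left out, the last holds). Time passes only in rows, so rows that do not move let the fingers close. It gives the time, the measured TCP pose, the force and the opening at its end, in the units of the state.
- ctrl.get_obs(): the state, without advancing time (a new reading comes with each control period).
- eyes.get_image(name): name is "scene" or "top" or "wrist"; returns a dict with "img" (480x640x3 uint8, red, green, blue), "camera_matrix" (3x3 intrinsics, pixels), "cam_to_world" (4x4, takes a point from camera to world coordinates). Camera axes: x right, y up, looking along -z (the intrinsics and any distortion apply to the point x, -y, -z); pixel columns grow to the right and rows downward; lengths in m; the calibration is good to about 2 mm. A picture is of the moment at which its call begins. There is no depth.
- finish_job(): hands the job in, once; it reports no verdict.
Trained networks look in the newest picture that a camera, given by its name, has taken for a name from the list of things; names that differ only in an ending like _2 or _b are one class to them, and where a whole thing is asked for, a point or a joint stands for the part that bears it (a point fixed in the world has none). Each returns a list of dicts, best first, with "score" (0 to 1); they miss things now and then, are a little off and sometimes report something else, mostly with a low value. They report only what shows in the picture. A call takes as long as a camera call.
- find_in(camera, query): "point" ([column, row] in pixels, amid what is visible of it).
- regions_of(camera, query): "pixels" (480x640 bool, what is visible of it) and "point" ([column, row] in pixels, amid what is visible of it).
- pinpoint(camera, query): "point" ([column, row] in pixels: a listed point, or the origin of a listed thing).
The state is a dict: "t": time; "q": joint angles; "dq": joint speeds; "effort": joint torques, N m; "tool_pos": TCP position; "tool_rot": TCP orientation; "contact_force": force on the tool from outside, world axes, zero at the start; "wrist_torque": the same for the moment, N m; "opening": finger opening in m.
Only numpy, scipy, OpenCV 4.12 (cv2) and the standard library are available. Lean on these libraries where they do the work, as an engineer would, in place of code of your own. Each camera call takes 0.05 s, during which the arm holds its last target.

### The job

Get the reach exercise ready for the next patient: every wooden slide tray on the white board needs one dumb-bell lying flat inside its rim, lengthwise, roughly in the middle, and must be pushed along the board (slide it, never lift it) until its far edge lies square on the scribed line that runs across the whole board, neither short of it nor past it, with no tray hanging over the sides of the board. Only when all the trays are loaded and on the line, as the very last step, turn the session timer's dial so that its white pointer is on the one long black mark. Any dumb-bell left over may stay, and leave the other things on the table where they are.

Things in the scene. Friction and masses are not known exactly. Their poses are not given: they have to be found in the camera images.
- line (a point): Mid-point of the black scribed line, 2.5 mm wide, across the full width of the fixed flat white board (315 x 480 mm), on its top face, 12 mm above the table. y runs along the line, x square to it, away from the robot. The board reaches 55 mm beyond the line, 260 mm before it, 240 mm to either side. The short grey ticks at its side edges mean nothing.
- tray1_mid (a point): Wooden slide tray, 140 mm (x, towards the line) by 110 mm (y), 25 mm tall: solid 20 mm base plus a rim 4 mm wide, 5 mm high (132 x 102 mm inside it). About 0.3 kg, flat on the board, too wide to grip: push it. This point: its centre, 12.5 mm above its underside, 70 mm behind its far edge. Two or three trays are present; absent: None.
- tray2_mid (a point): Wooden slide tray, 140 mm (x, towards the line) by 110 mm (y), 25 mm tall: solid 20 mm base plus a rim 4 mm wide, 5 mm high (132 x 102 mm inside it). About 0.3 kg, flat on the board, too wide to grip: push it. This point: its centre, 12.5 mm above its underside, 70 mm behind its far edge. Two or three trays are present; absent: None.
- tray3_mid (a point): Wooden slide tray, 140 mm (x, towards the line) by 110 mm (y), 25 mm tall: solid 20 mm base plus a rim 4 mm wide, 5 mm high (132 x 102 mm inside it). About 0.3 kg, flat on the board, too wide to grip: push it. This point: its centre, 12.5 mm above its underside, 70 mm behind its far edge. Two or three trays are present; absent: None.
- bell1_mid (a point): Dumb-bell, 110 mm long (its y axis): two grey six-sided heads (28 mm long, 50 mm across flats) on a steel handle 24 mm thick, 54 mm long between the heads. 0.5 kg. This point: its centre, mid-handle, 25 mm above what its flats lie on. Starts on the 10 mm pad. Always three; any may go on any tray.
- bell2_mid (a point): Dumb-bell, 110 mm long (its y axis): two grey six-sided heads (28 mm long, 50 mm across flats) on a steel handle 24 mm thick, 54 mm long between the heads. 0.5 kg. This point: its centre, mid-handle, 25 mm above what its flats lie on. Starts on the 10 mm pad. Always three; any may go on any tray.
- bell3_mid (a point): Dumb-bell, 110 mm long (its y axis): two grey six-sided heads (28 mm long, 50 mm across flats) on a steel handle 24 mm thick, 54 mm long between the heads. 0.5 kg. This point: its centre, mid-handle, 25 mm above what its flats lie on. Starts on the 10 mm pad. Always three; any may go on any tray.
- timer_box: Session timer: fixed white box 125 x 125 mm, 55 mm high, a dial on top; origin under its centre, on the dial's axis. It stands on one side of the board; the fixed black pad with the dumb-bells (260 x 150 mm, 10 mm thick) on the other; which is left or right varies.
- dial_grip (a point): On the dial's upright axis, 86 mm above the table, at the height to grip. The black dial is a disc of radius 30 mm with an upright bar on it, 56 mm long (this point's x axis), 14 mm thick (its y axis), its top 96 mm above the table. The white pointer is at the bar's -x end. The point turns with the dial.
- dial (a joint): Dial angle in rad: grows clockwise as seen from above, 0 to 4.2, stays where it is left (light friction, 0.04 N m). The pointer points along the timer box's -x axis at 0. Pale short ticks stand every 0.6 rad from 0; the one long, wide black mark is at 3.6.
- cone: Bystander: green plastic cone, 120 mm tall, beyond the board's far edge. Not to be disturbed.
- tape: Bystander: roll of pale tape lying flat, 90 mm across, 25 mm high, on the table's near left. Not to be disturbed.
- lotion: Bystander: white bottle, 150 mm tall, beyond the board. Not to be disturbed.
- puck: Bystander: black rubber disc, 68 mm across, 28 mm high, near right. Not to be disturbed.
- block: Bystander: cork block 50 x 100 x 35 mm, beyond the board, right. Not to be disturbed.

How it is judged:
On the way, in this order (a step that is already met when the one before it is completed fails the run):
1. every tray carries a dumb-bell and has its far edge on the line (x of tray1_mid in the frame of line between -0.0745 and -0.0655 m and angle between the x axis of each of tray1_mid, tray2_mid, tray3_mid and the x axis of line, either way round below 0.06 rad and y of tray1_mid in the frame of line between -0.186 and 0.186 m and ((horizontal distance between bell1_mid and tray1_mid below 0.027 m and z of bell1_mid in the frame of tray1_mid between 0.028 and 0.0352 m and angle between bell1_mid's own y axis and vertical between 1.53 and 1.611 rad) or (horizontal distance between bell2_mid and tray1_mid below 0.027 m and z of bell2_mid in the frame of tray1_mid between 0.028 and 0.0352 m and angle between bell2_mid's own y axis and vertical between 1.53 and 1.611 rad) or (horizontal distance between bell3_mid and tray1_mid below 0.027 m and z of bell3_mid in the frame of tray1_mid between 0.028 and 0.0352 m and angle between bell3_mid's own y axis and vertical between 1.53 and 1.611 rad)) and x of tray2_mid in the frame of line between -0.0745 and -0.0655 m and y of tray2_mid in the frame of line between -0.186 and 0.186 m and ((horizontal distance between bell1_mid and tray2_mid below 0.027 m and z of bell1_mid in the frame of tray2_mid between 0.028 and 0.0352 m and angle between bell1_mid's own y axis and vertical between 1.53 and 1.611 rad) or (horizontal distance between bell2_mid and tray2_mid below 0.027 m and z of bell2_mid in the frame of tray2_mid between 0.028 and 0.0352 m and angle between bell2_mid's own y axis and vertical between 1.53 and 1.611 rad) or (horizontal distance between bell3_mid and tray2_mid below 0.027 m and z of bell3_mid in the frame of tray2_mid between 0.028 and 0.0352 m and angle between bell3_mid's own y axis and vertical between 1.53 and 1.611 rad)) and x of tray3_mid in the frame of line between -0.0745 and -0.0655 m and y of tray3_mid in the frame of line between -0.186 and 0.186 m and ((horizontal distance between bell1_mid and tray3_mid below 0.027 m and z of bell1_mid in the frame of tray3_mid between 0.028 and 0.0352 m and angle between bell1_mid's own y axis and vertical between 1.53 and 1.611 rad) or (horizontal distance between bell2_mid and tray3_mid below 0.027 m and z of bell2_mid in the frame of tray3_mid between 0.028 and 0.0352 m and angle between bell2_mid's own y axis and vertical between 1.53 and 1.611 rad) or (horizontal distance between bell3_mid and tray3_mid below 0.027 m and z of bell3_mid in the frame of tray3_mid between 0.028 and 0.0352 m and angle between bell3_mid's own y axis and vertical between 1.53 and 1.611 rad))), for 0.2 s.
2. the dial's pointer is on the long mark (value of joint dial between 3.5 and 3.7 rad), for 0.2 s.
At the end, for the whole second after the job is handed in: Each tray rests with its far edge on the line within 4.5 mm and square within 0.06 rad, its centre within 186 mm of the line's mid-point sideways; a dumb-bell lies flat inside its rim, within 27 mm of its centre; the dial reads 3.6 within 0.1 rad (all of step 1 and all of step 2 and linear speed of each of tray1, tray2, tray3 below 0.01 m/s); the robot touches nothing.
It fails at once if a bystander is moved more than 40 mm (distance of any of cone, tape, lotion, puck, block from where it was at the start of the episode above 0.04 m).
It fails at once if a tray is lifted off the board (height (world z) of any of tray1_mid, tray2_mid, tray3_mid above 0.06 m).
Of tray1, tray2, tray3 only 2 to 3 are there at a start; the rules pass over those that are not, and their reading is None.
At some moment in a run one of tray1, tray2, tray3 may be knocked a few centimetres aside while the robot is not near it.
Once in a run the grip may slacken for a moment while it holds something.
It also fails if it takes over 210 s, if anything falls off the work surface, if the arm or the gripper's body presses on something with over 40 N, if the wrist force passes 120 N, or if a joint passes its speed limit or range.

## Working session

There is one attempt and no reset: what is moved stays moved. The work goes in short steps, Python scripts to look and compute and a tool call to move; the robot and the scene stay as the last step left them, time stands still between calls to the robot, and variables do not carry over. Pictures are saved under pics/ and viewed, and the job is handed in when it is done.

Besides the shell and the picture viewer there is one more tool, called as name([rows], argument=value, ...), one row to a line, values as JSON. play_rows: Moves the arm, as the interface text tells. Its arguments: {"type":"object","properties":{"moves":{"type":"array"},"squeeze":{"type":"number"}},"required":["moves"]}

```bash
mkdir -p pics; ls; python3 - <<'E'
from station import ctrl, eyes, finish_job, find_in, regions_of, pinpoint
import cv2, numpy as np
print(ctrl.get_obs(), ctrl.grasp_offset)
for n in ["scene","top","wrist"]:
    im=eyes.get_image(n)
    cv2.imwrite(f"pics/a_{n}.png",im["img"][:,:,::-1])
    print(n,im["camera_matrix"].tolist(),np.round(im["cam_to_world"],4).tolist(),[k for k in im])
E
```

```text
pics
{'t': 0.0, 'q': array([ 1.15498505e+00,  5.33746963e-02,  1.61427733e+00,  3.54272754e-05,
        1.47599595e+00, -1.19017906e-01]), 'dq': array([ 2.72096249e-04, -1.28473102e-03,  8.79818351e-04,  1.23473790e-03,
       -5.57204252e-05, -1.83528478e-03]), 'effort': array([-2.43578106e-04, -3.93684947e+01, -3.70177639e+01, -1.01689232e-04,
        6.94522445e-03,  1.15445249e-05]), 'tool_pos': array([0.1825357 , 0.59710883, 0.23006192]), 'tool_rot': array([-1.56019037,  0.23346675, -0.23255726]), 'contact_force': array([-1.1767017 , -0.7417754 , -0.57585344]), 'wrist_torque': array([ 0.01295746, -0.0175674 , -0.06306905]), 'opening': 0.08509309117877051} 0.0187
scene [[462.6880493093122, 0.0, 324.3094348020663], [0.0, 462.6880493093122, 240.050269654009], [0.0, 0.0, 1.0]] [[0.3895, -0.5825, 0.7135, 1.2339], [0.921, 0.2572, -0.2928, -0.2938], [-0.0129, 0.7711, 0.6366, 0.6888], [0.0, 0.0, 0.0, 1.0]] ['img', 'camera_matrix', 'cam_to_world']
top [[494.7208535958241, 0.0, 316.16960194878106], [0.0, 494.7208535958241, 247.01628708620754], [0.0, 0.0, 1.0]] [[-0.0272, 0.9933, -0.1126, 0.3919], [-0.9996, -0.0277, -0.0029, -0.0136], [-0.006, 0.1125, 0.9936, 1.3014], [0.0, 0.0, 0.0, 1.0]] ['img', 'camera_matrix', 'cam_to_world']
wrist [[367.99210249201275, 0.0, 310.70596658556127], [0.0, 367.99210249201275, 238.29706838425395], [0.0, 0.0, 1.0]] [[0.2925, -0.9065, -0.3044, 0.1038], [0.9563, 0.2767, 0.0949, 0.6219], [-0.0018, -0.3189, 0.9478, 0.3719], [0.0, 0.0, 0.0, 1.0]] ['img', 'camera_matrix', 'cam_to_world']
```

View pics/a_top.png

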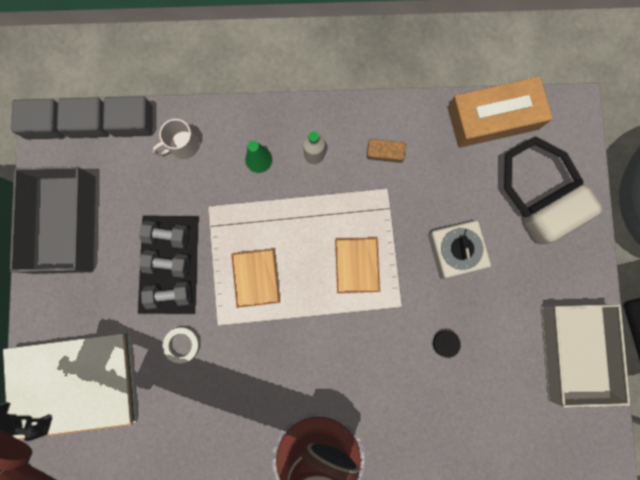

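View pics/a_scene.png

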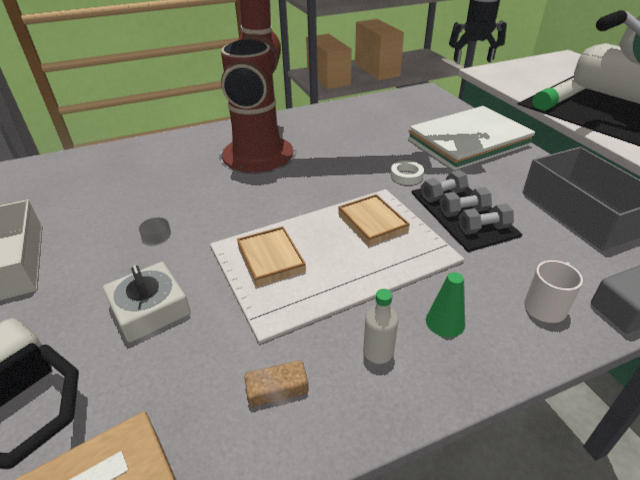

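View pics/a_wrist.png

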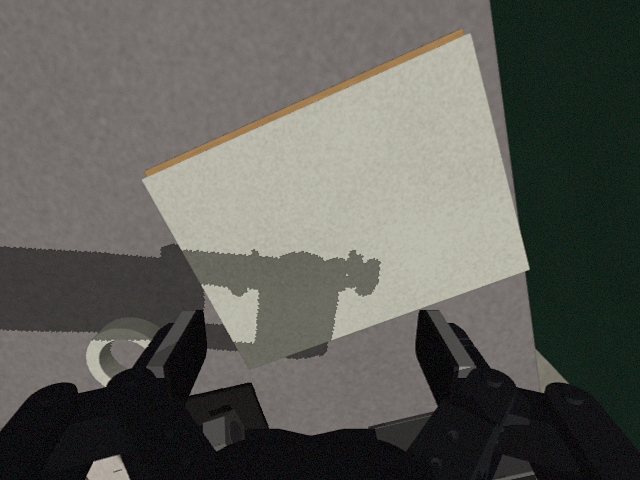

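Two trays, at about (256,278) and (358,265) in the top view. The pad with three bells is at (168,264) on the left, and the timer at (462,248) on the right. The line runs from about (210,222) to (388,209). Next I'll measure.

```bash
cat > h.py <<'E'
from station import ctrl, eyes, finish_job, find_in, regions_of, pinpoint
import cv2, numpy as np
def proj(cam,P):
    P=np.atleast_2d(P); M=np.linalg.inv(cam["cam_to_world"]); K=cam["camera_matrix"]
    p=P@M[:3,:3].T+M[:3,3]; x=p[:,0]/-p[:,2]; y=-p[:,1]/-p[:,2]
    return np.c_[K[0,0]*x+K[0,2],K[1,1]*y+K[1,2]]
def unproj(cam,uv,z):
    uv=np.atleast_2d(uv).astype(float); K=cam["camera_matrix"]; T=cam["cam_to_world"]
    d=np.c_[(uv[:,0]-K[0,2])/K[0,0],-(uv[:,1]-K[1,2])/K[1,1],-np.ones(len(uv))]@T[:3,:3].T
    s=(z-T[2,3])/d[:,2]
    return T[:3,3]+d*s[:,None]
def save(name,img,crop=None,scale=1):
    if crop: img=img[crop[1]:crop[3],crop[0]:crop[2]]
    cv2.imwrite(f"pics/{name}.png",cv2.resize(img[:,:,::-1],None,fx=scale,fy=scale,interpolation=cv2.INTER_CUBIC))
def tri(c1,p1,c2,p2):
    # two-ray least squares
    r=[]
    for c,p in((c1,p1),(c2,p2)):
        o=c["cam_to_world"][:3,3]; d=unproj(c,p,0)[0]-o; r.append((o,d/np.linalg.norm(d)))
    A=sum(np.eye(3)-np.outer(d,d) for o,d in r); b=sum((np.eye(3)-np.outer(d,d))@o for o,d in r)
    return np.linalg.solve(A,b)
E
python3 - <<'E'
from h import *
Z=dict(line=.012,tray1_mid=.0245,bell1_mid=.035,timer_box=0,dial_grip=.086,cone=0,lotion=0,tape=0,puck=0,block=0)
for cn in ["top","scene"]:
    c=eyes.get_image(cn)
    for q,z in Z.items():
        for r in pinpoint(cn,q):
            if r["score"]>.3: print(cn,q,round(r["score"],2),np.round(r["point"],1),np.round(unproj(c,r["point"],z)[0],4))
c=eyes.get_image("top"); save("b_top",c["img"],(130,180,510,340),2)
np.save("top.npy",c,allow_pickle=True)
E
```

```text
top line 0.8 [298.6 218.4] [0.6154 0.0345 0.012 ]
top tray1_mid 0.98 [356.7 267.6] [ 0.4803 -0.1131  0.0245]
top bell1_mid 0.59 [163.9 293.6] [0.4267 0.382  0.035 ]
top timer_box 0.79 [455.6 253.3] [ 0.5125 -0.3772  0.    ]
top timer_box 0.62 [445.  344.4] [ 0.2769 -0.3359  0.    ]
top timer_box 0.51 [165.2 292.6] [0.4301 0.3896 0.    ]
top dial_grip 0.59 [462.6 243.4] [ 0.5286 -0.3719  0.086 ]
top lotion 0.91 [312.1 155.6] [ 0.7885 -0.0056  0.    ]
top lotion 0.42 [380.3 151.7] [ 0.794  -0.1902  0.    ]
top tape 0.84 [180.5 343.9] [0.2964 0.3489 0.    ]
top puck 0.98 [442.8 345.1] [ 0.2752 -0.3302  0.    ]
top block 0.8 [380.8 154.4] [ 0.7864 -0.1913  0.    ]
top block 0.44 [355.5 265.9] [ 0.4865 -0.1121  0.    ]
scene line 0.87 [355.3 279.9] [0.6213 0.0257 0.012 ]
scene tray1_mid 0.56 [269.5 252.7] [ 0.4811 -0.115   0.0245]
scene bell1_mid 0.95 [446.8 184.6] [0.422  0.3835 0.035 ]
scene timer_box 0.81 [149.3 308.3] [ 0.518  -0.3802  0.    ]
scene dial_grip 0.63 [139.2 277.3] [ 0.5192 -0.3776  0.086 ]
scene cone 0.91 [441.6 320.9] [0.7778 0.1341 0.    ]
scene lotion 0.7 [376.6 351.4] [ 0.7913 -0.0137  0.    ]
scene lotion 0.34 [406.2 178.1] [0.3049 0.3365 0.    ]
scene tape 0.79 [406.5 176.2] [0.2966 0.3423 0.    ]
scene block 0.74 [276.8 387.3] [ 0.7896 -0.2028  0.    ]
```

View pics/b_top.png

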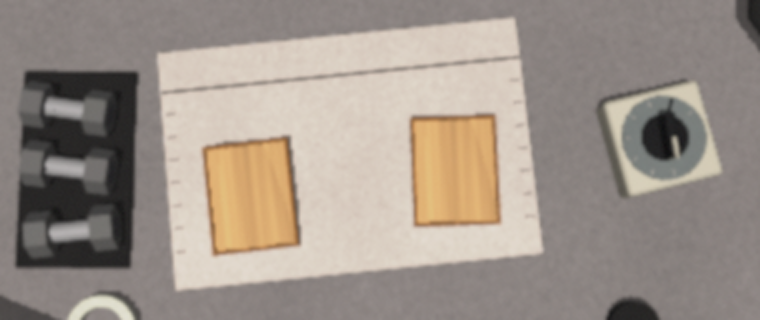

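```bash
cat >> h.py <<'E'
from scipy.optimize import least_squares
def box(x,y,a,L,W,z0,z1):
    c,s=np.cos(a),np.sin(a); P=np.array([[i*L/2,j*W/2] for i in(-1,1) for j in(-1,1)])@np.array([[c,s],[-s,c]])+[x,y]
    return np.vstack([np.c_[P,np.full(4,z)] for z in(z0,z1)])
def fitbox(cam,mask,guess,L=.14,W=.11,z0=.012,z1=.037):
    cn,_=cv2.findContours(cv2.resize(mask.astype(np.uint8)*255,None,fx=4,fy=4,interpolation=cv2.INTER_LINEAR)//128,cv2.RETR_EXTERNAL,cv2.CHAIN_APPROX_NONE)
    k=max(cn,key=cv2.contourArea)[:,0,:].astype(float); k=(k+.5)/4-.5
    k=k[::3]
    def f(p):
        h=cv2.convexHull(proj(cam,box(*p,L,W,z0,z1)).astype(np.float32))
        return [cv2.pointPolygonTest(h,(float(u),float(v)),True) for u,v in k]
    r=least_squares(f,guess,loss="soft_l1",f_scale=.7,diff_step=1e-3,x_scale=[.01,.01,.05])
    return r.x,np.sqrt(np.mean(np.array(f(r.x))**2))
def wood(img):
    h=cv2.cvtColor(img,cv2.COLOR_RGB2HSV).astype(int)
    return (h[...,0]>8)&(h[...,0]<28)&(h[...,1]>75)&(h[...,2]>60)
def comps(mask,amin):
    n,l,s,c=cv2.connectedComponentsWithStats(mask.astype(np.uint8))
    return [(l==i,s[i],c[i]) for i in range(1,n) if s[i,4]>amin]
def fitline_top(cam,yr=(-.19,.26),x0=.615,slope=.0,half=.02):
    "sample along x for dark minimum at several y on board top"
    g=cv2.cvtColor(cam["img"],cv2.COLOR_RGB2GRAY).astype(np.float32); pts=[]
    for y in np.arange(yr[0],yr[1],.005):
        xs=np.arange(x0+slope*y-half,x0+slope*y+half,.0005)
        uv=proj(cam,np.c_[xs,np.full(len(xs),y),np.full(len(xs),.012)]).astype(np.float32)
        v=cv2.remap(g,uv[:,0][None],uv[:,1][None],cv2.INTER_LINEAR)[0]
        m=np.median(v)-v; m[m<12]=0
        if m.sum()>60 and m.sum()<4000: pts.append([xs@m/m.sum(),y])
    pts=np.array(pts); 
    for _ in range(3):
        p=np.polyfit(pts[:,1],pts[:,0],1); e=pts[:,0]-np.polyval(p,pts[:,1]); pts=pts[abs(e)<max(.002,2*e.std())]
    return p,e.std(),len(pts)
E
python3 - <<'E'
from h import *
c=eyes.get_image("top")
p,s,n=fitline_top(c); print("line x=",p,s,n)
p,s,n=fitline_top(c,x0=p[1],slope=p[0],half=.012); print("line x=",p,s,n)
m=wood(c["img"]); 
for mk,st,ce in comps(m,800): 
    if 200<ce[0]<420 and ce[1]>180:
        g=unproj(c,ce,.037)[0]; print(st,fitbox(c,mk,[g[0],g[1],.05]))
h=c["img"]
sc=eyes.get_image("scene")
p2=fitline_top(sc,x0=p[1],slope=p[0],half=.02);print("scene line",p2)
for mk,st,ce in comps(wood(sc["img"]),800): 
    g=unproj(sc,ce,.037)[0]
    if 200<ce[0]<420 and ce[1]<300: print(st,fitbox(sc,mk,[g[0],g[1],.05]))
E
```

```text
line x= [-0.07152306  0.62120922] 0.00032131829786315863 90
line x= [-0.07288621  0.62136746] 0.00013807238843735394 90
[ 335  237   45   56 2327] (array([ 0.48731735, -0.11373321,  0.00697784]), np.float64(0.4534474166260447))
[ 231  249   49   59 2363] (array([0.46151657, 0.14977673, 0.09076054]), np.float64(0.42517411448464837))
scene line (array([-0.07413472,  0.62134935]), np.float64(0.00019694643131569495), 90)
[ 355   19   49   61 2425] (array([-0.62932926,  0.74736486,  0.39395605]), np.float64(16.354822875600174))
[ 317   34   35   55 1607] (array([-0.55944182,  0.4988601 , -0.55372399]), np.float64(11.975599672189196))
[ 339  195   70   51 2164] (array([0.46087624, 0.14824541, 0.08460553]), np.float64(0.5853309286320433))
[ 237  227   68   60 2636] (array([ 0.48665403, -0.11550154,  0.00161079]), np.float64(0.5555119586143098))
```

```bash
python3 - <<'E'
from h import *
from scipy.spatial.transform import Rotation as R
o=ctrl.get_obs(); r=R.from_rotvec(o["tool_rot"]).as_matrix(); print("tool y",r[:,1].round(3),"jaw z",r[:,2].round(3), "yaw jaw deg",np.degrees(np.arctan2(r[1,2],r[0,2])))
for cn in ["top","scene"]:
    c=eyes.get_image(cn); 
    for q in ["bell1_mid","dial_grip","timer_box"]:
        for x in regions_of(cn,q):
            if x["score"]>.3:
                v,u=np.nonzero(x["pixels"]); 
                P=unproj(c,np.c_[u,v],.035); m=P.mean(0); w,V=np.linalg.eigh(np.cov(P[:,:2].T))
                print(cn,q,round(x["score"],2),x["point"],len(u),m.round(4),"axis deg",np.degrees(np.arctan2(V[1,1],V[0,1])).round(1))
    if cn=="scene": save("c_timer",c["img"],(90,250,210,350),5); save("c_bells",c["img"],(400,160,530,250),5)
    else: save("c_timer_top",c["img"],(420,210,510,290),7)
E
```

```text
tool y [-0.  0. -1.] jaw z [ 0.293  0.956 -0.   ] yaw jaw deg 72.99133862937616
top bell1_mid 0.61 [165.9, 266.1] 829 [0.5034 0.3824 0.035 ] axis deg 81.1
top bell1_mid 0.58 [163.6, 292.7] 766 [0.4218 0.3752 0.035 ] axis deg 96.8
top dial_grip 0.88 [461.9, 248.4] 451 [ 0.5213 -0.3862  0.035 ] axis deg 178.0
top dial_grip 0.66 [459.1, 253.6] 2643 [ 0.5178 -0.3771  0.035 ] axis deg 108.2
top dial_grip 0.62 [171.6, 352.8] 742 [0.295  0.3384 0.035 ] axis deg 102.8
top timer_box 0.72 [461.0, 254.2] 2491 [ 0.5165 -0.3773  0.035 ] axis deg 99.0
scene bell1_mid 0.76 [442.7, 183.9] 894 [0.424  0.3737 0.035 ] axis deg 105.2
scene dial_grip 0.92 [142.5, 288.1] 705 [ 0.4844 -0.384   0.035 ] axis deg -174.6
scene timer_box 0.76 [145.9, 300.0] 4384 [ 0.5302 -0.3786  0.035 ] axis deg -170.0
```

View pics/c_timer.png

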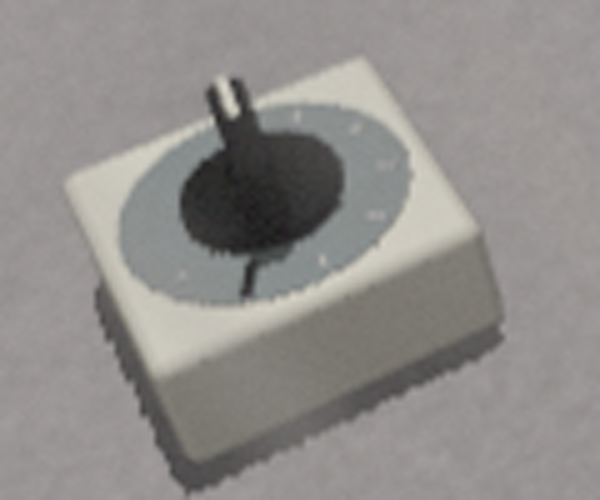

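View pics/c_timer_top.png

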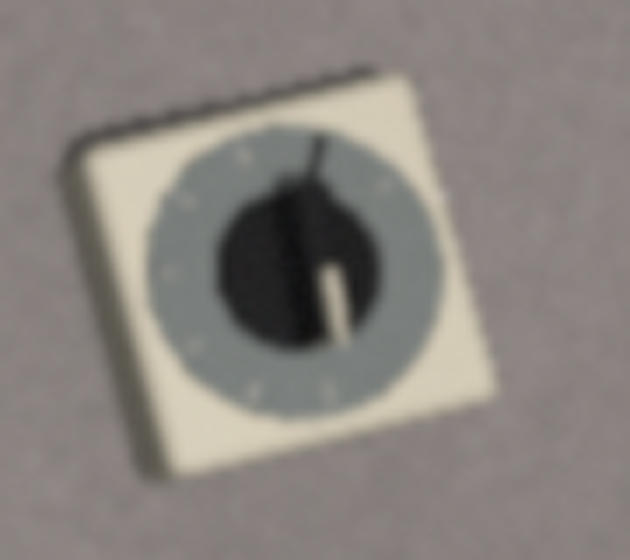

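play_rows([
  {"x": 3.2, "y": -2.2, "z": 0.5, "turn": -7},
  {"x": 3.2, "y": -2.2, "z": 0.5, "turn": -7},
  {"x": 3.2, "y": -2.2, "z": 0.5, "turn": -7},
  {"x": 3.2, "y": -2.2, "z": 0.5, "turn": -7},
  {"x": 3.2, "y": -2.2, "turn": -7},
  {"x": 3.2, "y": -2.2, "turn": -7},
  {"x": 3.2, "y": -2.2, "turn": -7},
  {"x": 3.2, "y": -2.2, "turn": -7},
])

```text
invalid input
```

play_rows([
  {"x": 3.2, "y": -2.2, "turn": -7},
  {"x": 2.8, "y": -2.2, "turn": -7},
  {"turn": -3},
  {},
])

```text
invalid input
```

```bash
cat >> h.py <<'E'
from scipy.spatial.transform import Rotation as R
def st():
    o=ctrl.get_obs(); r=R.from_rotvec(o["tool_rot"]).as_matrix()
    print("t %.2f"%o["t"],"tcp",o["tool_pos"].round(4),"jaw",np.degrees(np.arctan2(r[1,2],r[0,2])).round(2),"down",r[:,1].round(3),"q",o["q"].round(3),"F",o["contact_force"].round(1),"T",o["wrist_torque"].round(2),"open",o["opening"].round(4))
    return o
E
python3 - <<'E'
from h import *
st(); c=eyes.get_image("wrist"); save("d_w",c["img"]); np.save("w.npy",c,allow_pickle=True)
print(c["cam_to_world"].round(3))
for q in ["bell1_mid"]:
    for x in pinpoint("wrist",q)+regions_of("wrist",q): print(x["score"],x["point"],unproj(c,x["point"],.035)[0].round(4))
E
```

```text
Traceback (most recent call last):
  File "h.py", line 57, in st
    print("t %.2f"%o["t"],"tcp",o["tool_pos"].round(4),"jaw",np.degrees(np.arctan2(r[1,2],r[0,2])).round(2),"down",r[:,1].round(3),"q",o["q"].round(3),"F",o["contact_force"].round(1),"T",o["wrist_torque"].round(2),"open",o["opening"].round(4))
                                                                                                                                                                                                                             ^^^^^^^^^^^^^^^^^^
AttributeError: 'float' object has no attribute 'round'
```

play_rows([
  {"x": 3.2, "y": -2.2, "z": 0.5, "turn": -7, "jaw": 8.5},
])

```text
t: 1.88
tool_pos: [0.2109, 0.5772, 0.2351]
tool_rot: [-1.547, 0.328, -0.323]
contact_force: [0.6, -0.9, 0.0]
opening: 0.0852
```

play_rows([
  {"x": 3.2, "y": -2.2, "z": 0.5, "turn": -7, "jaw": 8.5},
  {"x": 3.2, "y": -2.2, "z": 0.5, "turn": -7, "jaw": 8.5},
  {"x": 3.2, "y": -2.2, "z": 0.5, "turn": -7, "jaw": 8.5},
  {"x": 3.2, "y": -2.2, "z": 0, "turn": -7, "jaw": 8.5},
  {"x": 3.2, "y": -2.2, "z": 0, "turn": -7, "jaw": 8.5},
  {"x": 3.2, "y": -2.2, "z": 0, "turn": -7, "jaw": 8.5},
  {"x": 3.2, "y": -2.2, "z": 0, "turn": -7, "jaw": 8.5},
  {"x": 3.2, "y": -2.2, "z": 0, "turn": -7, "jaw": 8.5},
])

```text
t: 2.55
tool_pos: [0.4722, 0.3984, 0.2515]
tool_rot: [-1.284, 1.084, -1.084]
contact_force: [-0.2, -0.1, 0.7]
opening: 0.085
```

play_rows([
  {"x": 2.8, "y": -2.2, "z": 0, "turn": -7, "jaw": 8.5},
  {"x": 0, "y": 0, "z": 0, "turn": -3, "jaw": 8.5},
  {"x": 0, "y": 0, "z": 0, "turn": 0, "jaw": 8.5},
])

```text
t: 2.8
tool_pos: [0.5003, 0.3762, 0.2511]
tool_rot: [-1.208, 1.213, -1.212]
contact_force: [-0.3, 0.1, -0.2]
opening: 0.0848
```

```bash
sed -i 's/o\["opening"\].round(4)/round(float(o["opening"]),4)/' h.py
python3 - <<'E'
from h import *
st(); c=eyes.get_image("wrist"); save("d_w",c["img"]); np.save("w.npy",c,allow_pickle=True)
print(c["cam_to_world"].round(3))
for q in ["bell1_mid"]:
    for x in pinpoint("wrist",q)+regions_of("wrist",q): print(x["score"],x["point"],unproj(c,x["point"],.035)[0].round(4))
E
```

```text
t 2.80 tcp [0.5003 0.3762 0.2511] jaw -0.25 down [-0. -0. -1.] q [0.526 0.044 1.589 0.    1.509 0.53 ] F [-0.3  0.1 -0.2] T [0.07 0.04 0.03] open 0.0848
[[ 1.     0.004  0.002  0.501]
 [-0.004  0.948  0.319  0.459]
 [-0.001 -0.319  0.948  0.393]
 [ 0.     0.     0.     1.   ]]
0.83 [232.1, 201.7] [0.4218 0.3769 0.035 ]
0.89 [232.3, 201.1] [0.422  0.3775 0.035 ]
```

View pics/d_w.png

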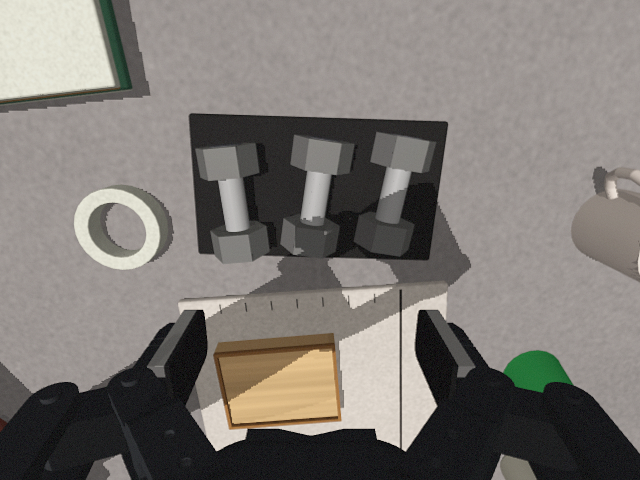

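```bash
cat >> h.py <<'E'
def handles(c,win=(180,100,450,270),thr=140):
    g=cv2.cvtColor(c["img"],cv2.COLOR_RGB2GRAY); m=np.zeros(g.shape,bool); x0,y0,x1,y1=win
    m[y0:y1,x0:x1]=g[y0:y1,x0:x1]>thr
    for mk,s,ce in comps(m,300):
        v,u=np.nonzero(mk); P=unproj(c,np.c_[u,v],.038)[:,:2]; w,V=np.linalg.eigh(np.cov(P.T)); d=V[:,1]*np.sign(V[1,1])
        t=(P-P.mean(0))@V
        print(s,"centre",P.mean(0).round(4),"axis",np.degrees(np.arctan2(d[1],d[0])).round(1),"len,wid",np.ptp(t[:,1]).round(3),np.ptp(t[:,0]).round(3))
E
python3 - <<'E'
from h import *
c=np.load("w.npy",allow_pickle=True).item()
g=cv2.cvtColor(c["img"],cv2.COLOR_RGB2GRAY); print(g[205,200:270:4], g[205,360:430:4])
for t in (130,150): handles(c,thr=t)
E
```

```text
[ 44  41  40  43  41  36 173 186 188 175 152 114  16  18  39  44  41  47] [ 43  41  38  29  22  88  99 108 108 110 100  20  27  19  28  16  23  26]
[ 180  100  270  170 8334] centre [0.4789 0.4193] axis 21.6 len,wid 0.305 0.207
[ 301  139   40   83 1956] centre [0.5072 0.4018] axis 78.8 len,wid 0.079 0.031
[ 203  147   44   85 2047] centre [0.4189 0.3934] axis 99.4 len,wid 0.084 0.032
[381 167  29  31 571] centre [0.5812 0.3975] axis 52.5 len,wid 0.035 0.025
[328 258  63  12 630] centre [0.5476 0.3106] axis 177.1 len,wid 0.065 0.013
[180 100  60  23 513] centre [0.4031 0.4658] axis 3.3 len,wid 0.055 0.019
[ 287  100  163   21 1892] centre [0.5597 0.4632] axis 178.3 len,wid 0.148 0.017
[438 122  12 102 489] centre [0.6301 0.3991] axis 94.5 len,wid 0.097 0.012
[ 180  154  102  116 1978] centre [0.391  0.3405] axis 119.4 len,wid 0.141 0.099
[383 168  27  30 476] centre [0.5818 0.3976] axis 57.9 len,wid 0.033 0.023
[302 171  26  50 885] centre [0.5033 0.3842] axis 79.4 len,wid 0.048 0.02
[219 179  26  53 952] centre [0.4215 0.3742] axis 94.4 len,wid 0.053 0.018
```

play_rows([
  {"x": -4, "y": 0.1, "z": 0, "turn": 6.2, "jaw": 6.5},
  {"x": -3.8, "y": 0, "z": -1, "turn": 0, "jaw": 6.5},
  {"x": 0, "y": 0, "z": -4, "turn": 0, "jaw": 6.5},
  {"x": 0, "y": 0, "z": -4, "turn": 0, "jaw": 6.5},
  {"x": 0, "y": 0, "z": -4, "turn": 0, "jaw": 6.5},
  {"x": 0, "y": 0, "z": -4, "turn": 0, "jaw": 6.5},
  {"x": 0, "y": 0, "z": -3, "turn": 0, "jaw": 6.5},
  {"x": 0, "y": 0, "z": 0, "turn": 0, "jaw": 6.5},
])

```text
t: 3.62
tool_pos: [0.4147, 0.3761, 0.0436]
tool_rot: [-1.274, 1.132, -1.126]
contact_force: [-1.0, -0.7, -1.2]
opening: 0.0648
```

```bash
python3 - <<'E'
from h import *
st(); c=eyes.get_image("wrist"); save("e_w",c["img"])
E
```

```text
t 3.62 tcp [0.4147 0.3761 0.0436] jaw 6.37 down [-0.012 -0.008 -1.   ] q [0.604 0.101 1.896 0.    1.159 0.492] F [-1.  -0.7 -1.2] T [-0.04  0.11 -0.  ] open 0.0648
```

View pics/e_w.png

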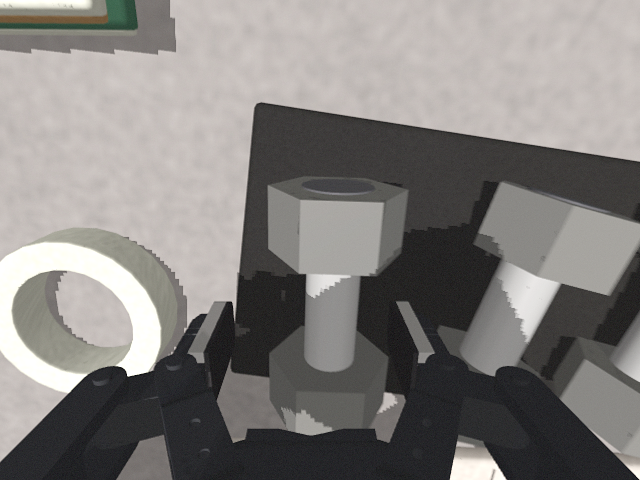

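play_rows([
  {"x": 0, "y": 0, "z": 0, "turn": 0, "jaw": 6.5},
  {"x": 0, "y": 0, "z": 0, "turn": 0, "jaw": 6.5},
])

```text
t: 3.83
tool_pos: [0.4224, 0.3804, 0.0547]
tool_rot: [-1.253, 1.126, -1.128]
contact_force: [-0.2, -0.2, -0.5]
opening: 0.065
```

```bash
python3 - <<'E'
from h import *
st(); c=eyes.get_image("wrist"); np.save("w.npy",c,allow_pickle=True); handles(c,(280,250,380,380),130); 
E
```

```text
t 3.83 tcp [0.4224 0.3804 0.0547] jaw 6.26 down [ 0.004  0.003 -1.   ] q [0.602 0.092 1.884 0.    1.16  0.493] F [-0.2 -0.2 -0.5] T [-0.07  0.   -0.  ] open 0.065
[ 280  250   72  111 3360] centre [0.4228 0.3854] axis 94.1 len,wid 0.061 0.033
```

```bash
python3 - <<'E'
from h import *
c=np.load("w.npy",allow_pickle=True).item(); save("f_w",c["img"])
g=cv2.cvtColor(c["img"],cv2.COLOR_RGB2GRAY)
for r in (290,320,350): print(r,g[r,290:375:3])
T=c["cam_to_world"].round(3); print(T)
for p in ([306,320],[358,320]): print(unproj(c,p,.035))
E
```

```text
290 [110 119 118 204 214 215 215 215 122 131 130 129 127 125 121 113  39  35
  30  29  31  30  28  29  35  38  30  36  25]
320 [110 119 124 125 135 130 132 131 131 134 131 132 128 124 117 108  31  25
  26  33  28  30  30  31  37  32  30  29  32]
350 [114 121 123 128 132 132 132 132 133 131 133 125 123 120 109  70  67  76
  74  71  74  71  71  68  71  76  30  33  28]
[[ 0.994 -0.102 -0.039  0.413]
 [ 0.109  0.943  0.315  0.462]
 [ 0.004 -0.317  0.948  0.197]
 [ 0.     0.     0.     1.   ]]
[[0.42156476 0.36548913 0.035     ]]
[[0.44743601 0.36826057 0.035     ]]
```

View pics/f_w.png

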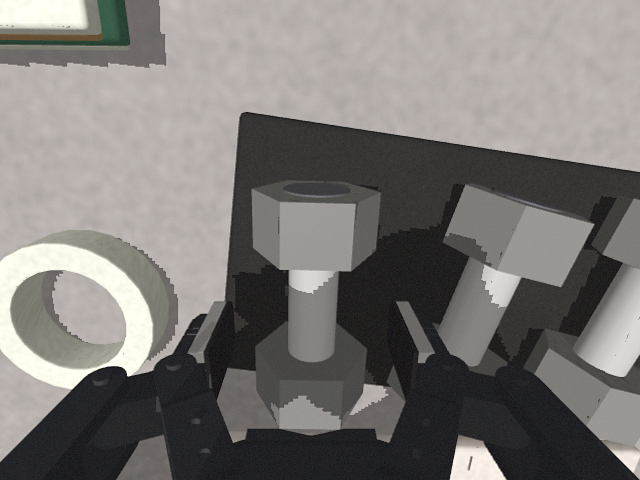

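play_rows([
  {"x": 0, "y": 0, "z": -1.8, "turn": 0, "jaw": 6.5},
  {"x": 0, "y": 0, "z": -1.7, "turn": 0, "jaw": 6.5},
  {"x": 0, "y": 0, "z": 0, "turn": 0, "jaw": 6.5},
  {"x": 0, "y": 0, "z": 0, "turn": 0, "jaw": 1.5},
  {"x": 0, "y": 0, "z": 0, "turn": 0, "jaw": 1.5},
  {"x": 0, "y": 0, "z": 0, "turn": 0, "jaw": 1.5},
  {"x": 0, "y": 0, "z": 0, "turn": 0, "jaw": 1.5},
  {"x": 0, "y": 0, "z": 0, "turn": 0, "jaw": 1.5},
], squeeze=70)

```text
t: 4.55
tool_pos: [0.4227, 0.3798, 0.0188]
tool_rot: [-1.254, 1.127, -1.13]
contact_force: [1.0, -1.0, 6.2]
opening: 0.0215
```

```bash
python3 - <<'E'
from h import *
st(); c=eyes.get_image("wrist"); save("g_w",c["img"])
E
```

```text
t 4.55 tcp [0.4227 0.3798 0.0188] jaw 6.18 down [ 0.004  0.002 -1.   ] q [ 0.601  0.145  1.896 -0.     1.096  0.493] F [ 1.  -1.   6.2] T [-0.15 -0.22 -0.1 ] open 0.0215
```

View pics/g_w.png

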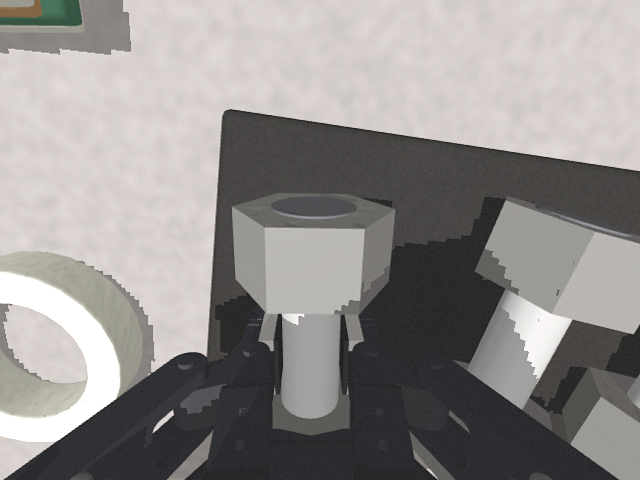

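play_rows([
  {"x": 0, "y": 0, "z": 0, "turn": 0, "jaw": 3.5},
  {"x": 0, "y": -0.2, "z": -0.5, "turn": 0, "jaw": 3.5},
  {"x": 0, "y": 0, "z": 0, "turn": 0, "jaw": 3.5},
  {"x": 0, "y": 0, "z": 0, "turn": 0, "jaw": 1.5},
  {"x": 0, "y": 0, "z": 0, "turn": 0, "jaw": 1.5},
  {"x": 0, "y": 0, "z": 0, "turn": 0, "jaw": 1.5},
  {"x": 0, "y": 0, "z": 0, "turn": 0, "jaw": 1.5},
  {"x": 0, "y": 0, "z": 0, "turn": 0, "jaw": 1.5},
], squeeze=80)

```text
t: 5.27
tool_pos: [0.4205, 0.3764, 0.0109]
tool_rot: [-1.259, 1.129, -1.129]
contact_force: [2.1, -0.6, -2.2]
opening: 0.0218
```

```bash
python3 - <<'E'
from h import *
st()
E
```

```text
t 5.27 tcp [0.4205 0.3764 0.0109] jaw 6.2 down [-0.001 -0.001 -1.   ] q [ 0.598  0.153  1.903 -0.     1.086  0.49 ] F [ 2.1 -0.6 -2.2] T [-0.08 -0.29  0.02] open 0.0218
```

play_rows([
  {"x": 0, "y": 0, "z": 1, "turn": 0, "jaw": 1.5},
  {"x": 0, "y": 0, "z": 3, "turn": 0, "jaw": 1.5},
  {"x": 0, "y": 0, "z": 3.5, "turn": 0, "jaw": 1.5},
  {"x": 0, "y": -1.8, "z": 0, "turn": 7, "jaw": 1.5},
  {"x": 0, "y": -1.8, "z": 0, "turn": 7, "jaw": 1.5},
  {"x": 0.4, "y": -1.8, "z": 0, "turn": 7, "jaw": 1.5},
  {"x": 0.4, "y": -1.8, "z": 0, "turn": 7, "jaw": 1.5},
  {"x": 0.4, "y": -1.8, "z": 0, "turn": 7, "jaw": 1.5},
])

```text
t: 5.93
tool_pos: [0.4313, 0.2856, 0.0856]
tool_rot: [-1.47, 0.662, -0.658]
contact_force: [0.1, 1.0, -6.1]
opening: 0.0224
```

play_rows([
  {"x": 0.4, "y": -1.8, "z": 0, "turn": 7, "jaw": 1.5},
  {"x": 0.4, "y": -1.8, "z": 0, "turn": 7, "jaw": 1.5},
  {"x": 0.4, "y": -1.8, "z": 0, "turn": 7, "jaw": 1.5},
  {"x": 0.4, "y": -1.8, "z": 0, "turn": 7, "jaw": 1.5},
  {"x": 0.4, "y": -1.8, "z": 0, "turn": 7, "jaw": 1.5},
  {"x": 0.4, "y": -1.8, "z": 0, "turn": 7, "jaw": 1.5},
  {"x": 0.4, "y": -1.8, "z": 0, "turn": 7, "jaw": 1.5},
  {"x": 0, "y": 0, "z": 0, "turn": 5, "jaw": 1.5},
])

```text
t: 6.6
tool_pos: [0.4599, 0.1582, 0.0856]
tool_rot: [-1.571, -0.072, 0.076]
contact_force: [0.9, -0.7, -5.5]
opening: 0.022
```

play_rows([
  {"x": 0, "y": 0, "z": 0, "turn": 0, "jaw": 1.5},
  {"x": 0, "y": 0, "z": 0, "turn": 0, "jaw": 1.5},
])

```text
t: 6.77
tool_pos: [0.4598, 0.1607, 0.0858]
tool_rot: [-1.569, -0.068, 0.071]
contact_force: [0.1, 0.4, -5.6]
opening: 0.0222
```

```bash
cat >> h.py <<'E'
def trays_top(c=None):
    c=c or eyes.get_image("top")
    for mk,s,ce in comps(wood(c["img"]),300):
        if 200<ce[0]<420 and 180<ce[1]<340:
            g=unproj(c,ce,.037)[0]; p,e=fitbox(c,mk,[g[0],g[1],.05]); print("tray",s[4],p.round(4),"rms",round(e,2))
    return c
E
python3 - <<'E'
from h import *
st(); c=eyes.get_image("wrist"); save("h_w",c["img"]); c=trays_top(); save("h_top",c["img"],(130,180,510,340),2)
E
```

```text
t 6.77 tcp [0.4598 0.1607 0.0858] jaw 95.04 down [-0.002  0.    -1.   ] q [ 1.830e-01 -1.430e-01  2.056e+00  1.000e-03  1.231e+00 -1.476e+00] F [ 0.1  0.4 -5.6] T [ 0.02 -0.01  0.05] open 0.0222
tray 2324 [ 0.4873 -0.1138  0.0073] rms 0.46
tray 785 [0.4659 0.0731 0.0252] rms 6.95
```

View pics/h_w.png

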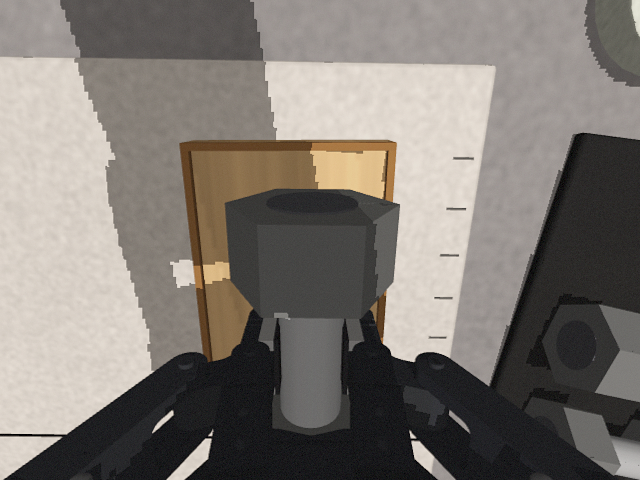

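View pics/h_top.png

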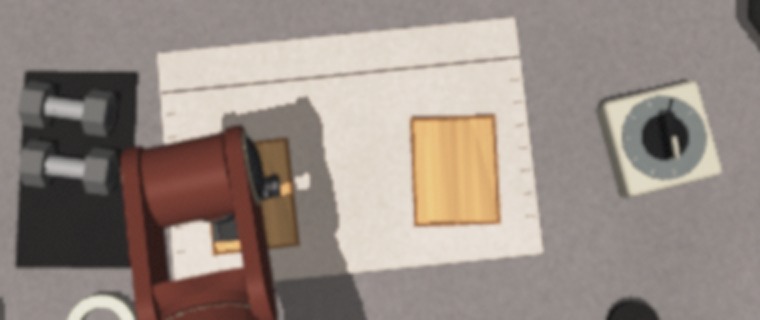

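play_rows([
  {"x": 0.1, "y": -1.1, "z": 0, "turn": 0, "jaw": 1.5},
  {"x": 0, "y": 0, "z": -2, "turn": 0, "jaw": 1.5},
  {"x": 0, "y": 0, "z": -1.5, "turn": 0, "jaw": 1.5},
  {"x": 0, "y": 0, "z": -1, "turn": 0, "jaw": 1.5},
  {"x": 0, "y": 0, "z": -0.5, "turn": 0, "jaw": 1.5},
  {"x": 0, "y": 0, "z": -0.1, "turn": 0, "jaw": 1.5},
  {"x": 0, "y": 0, "z": 0, "turn": 0, "jaw": 1.5},
  {"x": 0, "y": 0, "z": 0, "turn": 0, "jaw": 1.5},
])

```text
t: 7.53
tool_pos: [0.4625, 0.1498, 0.0362]
tool_rot: [-1.569, -0.072, 0.07]
contact_force: [-1.0, 0.5, -4.9]
opening: 0.0221
```

```bash
python3 - <<'E'
from h import *
st(); c=eyes.get_image("wrist"); save("i_w",c["img"])
E
```

```text
t 7.53 tcp [0.4625 0.1498 0.0362] jaw 95.2 down [ 0.002  0.    -1.   ] q [ 0.16  -0.071  2.084 -0.     1.127 -1.501] F [-1.   0.5 -4.9] T [-0.05  0.02  0.01] open 0.0221
```

View pics/i_w.png

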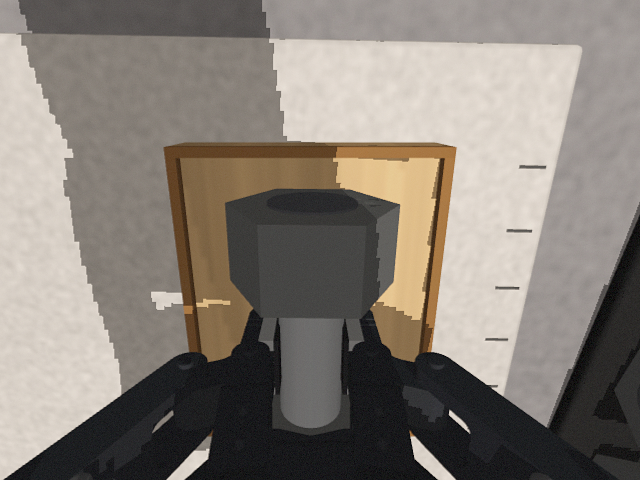

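Centred sideways (the tray spans columns 166–455 and the bell sits at 313). I'll lower the last 3 mm and release.

play_rows([
  {"x": 0, "y": 0, "z": -0.3, "turn": 0, "jaw": 1.5},
  {"x": 0, "y": 0, "z": 0, "turn": 0, "jaw": 1.5},
  {"x": 0, "y": 0, "z": 0, "turn": 0, "jaw": 1.5},
])

```text
t: 7.83
tool_pos: [0.4628, 0.1496, 0.0334]
tool_rot: [-1.57, -0.073, 0.07]
contact_force: [0.2, -1.1, -2.2]
opening: 0.0219
```

play_rows([
  {"x": 0, "y": 0, "z": 0, "turn": 0, "jaw": 4.5},
  {"x": 0, "y": 0, "z": 0, "turn": 0, "jaw": 4.5},
  {"x": 0, "y": 0, "z": 1, "turn": 0, "jaw": 5},
  {"x": 0, "y": 0, "z": 3, "turn": 0, "jaw": 5},
  {"x": 0, "y": 0, "z": 4, "turn": 0, "jaw": 6.5},
  {"x": 0.4, "y": 2.3, "z": 3, "turn": 7, "jaw": 6.5},
  {"x": 0.4, "y": 2.3, "z": 3, "turn": 7, "jaw": 6.5},
  {"x": 0.4, "y": 2.3, "z": 3, "turn": 7, "jaw": 6.5},
])

```text
t: 8.5
tool_pos: [0.4741, 0.2194, 0.2057]
tool_rot: [-1.54, -0.365, 0.36]
contact_force: [0.3, 0.6, -0.3]
opening: 0.0648
```

play_rows([
  {"x": 0.4, "y": 2.3, "z": 0, "turn": 7, "jaw": 6.5},
  {"x": 0.4, "y": 2.3, "z": 0, "turn": 7, "jaw": 6.5},
  {"x": 0.4, "y": 2.3, "z": 0, "turn": 7, "jaw": 6.5},
  {"x": 0.4, "y": 2.3, "z": 0, "turn": 7, "jaw": 6.5},
  {"x": 0.4, "y": 2.3, "z": 0, "turn": 7, "jaw": 6.5},
  {"x": 0.4, "y": 2.3, "z": 0, "turn": 7, "jaw": 6.5},
  {"x": 0.4, "y": 2.3, "z": 0, "turn": 7, "jaw": 6.5},
  {"x": 0, "y": 0, "z": 0, "turn": 5, "jaw": 6.5},
])

```text
t: 9.17
tool_pos: [0.502, 0.3831, 0.2037]
tool_rot: [-1.281, -1.09, 1.086]
contact_force: [0.7, -1.2, -0.1]
opening: 0.065
```

play_rows([
  {"x": 0, "y": 0, "z": 0, "turn": 0, "jaw": 6.5},
  {"x": 0, "y": 0, "z": 0, "turn": 0, "jaw": 6.5},
])

```text
t: 9.33
tool_pos: [0.5018, 0.3798, 0.2031]
tool_rot: [-1.286, -1.081, 1.08]
contact_force: [0.0, -0.2, 0.1]
opening: 0.0649
```

```bash
python3 - <<'E'
from h import *
st(); c=eyes.get_image("wrist"); save("j_w",c["img"]);np.save("w.npy",c,allow_pickle=True)
for x in regions_of("wrist","bell1_mid"): 
    v,u=np.nonzero(x["pixels"]); P=unproj(c,np.c_[u,v],.04)[:,:2]; w,V=np.linalg.eigh(np.cov(P.T)); print(x["score"],x["point"],P.mean(0),np.degrees(np.arctan2(V[1,1],V[0,1])),unproj(c,x["point"],.035)[0].round(4))
c=trays_top(); save("j_top",c["img"],(130,180,510,340),2)
E
```

```text
t 9.33 tcp [0.5018 0.3798 0.2031] jaw 170.08 down [ 0.001  0.    -1.   ] q [ 0.53   0.081  1.631 -0.     1.429 -2.439] F [ 0.  -0.2  0.1] T [-0.01  0.02  0.01] open 0.0649
tray 2324 [ 0.4873 -0.1137  0.0091] rms 0.46
tray 1655 [0.4615 0.1498 0.091 ] rms 0.41
```

View pics/j_w.png

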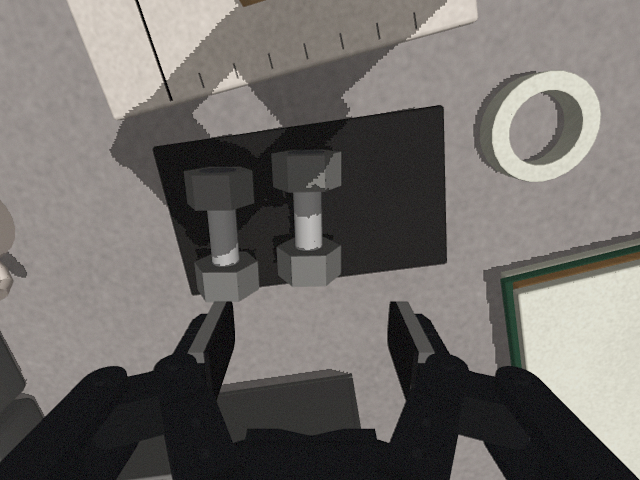

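View pics/j_top.png

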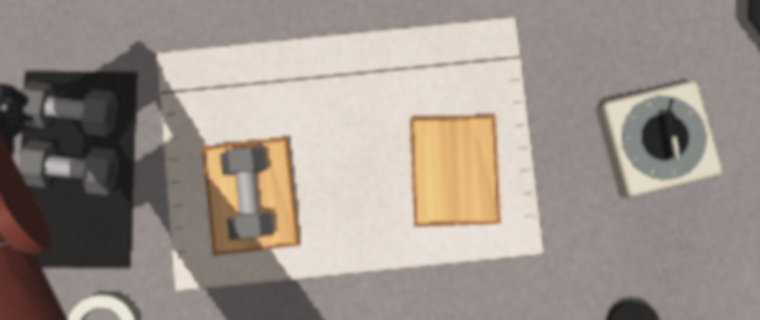

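```bash
python3 - <<'E'
from h import *
c=np.load("w.npy",allow_pickle=True).item()
for p in ([307.5,195],[308.5,245],[307,170],[309,262],[224,215]): print(p,unproj(c,p,.038)[0].round(4))
E
```

```text
[307.5, 195] [0.5013 0.3627 0.038 ]
[308.5, 245] [0.5083 0.4071 0.038 ]
[307, 170] [0.4981 0.342  0.038 ]
[309, 262] [0.5107 0.4232 0.038 ]
[224, 215] [0.5753 0.3676 0.038 ]
```

play_rows([
  {"x": 0.3, "y": 0.2, "z": -3.5, "turn": 1, "jaw": 6.5},
  {"x": 0, "y": 0, "z": -4, "turn": 0, "jaw": 6.5},
  {"x": 0, "y": 0, "z": -4, "turn": 0, "jaw": 6.5},
  {"x": 0, "y": 0, "z": -3, "turn": 0, "jaw": 6.5},
  {"x": 0, "y": 0, "z": -2, "turn": 0, "jaw": 6.5},
  {"x": 0, "y": 0, "z": -1, "turn": 0, "jaw": 6.5},
  {"x": 0, "y": 0, "z": -0.5, "turn": 0, "jaw": 6.5},
  {"x": 0, "y": 0, "z": 0, "turn": 0, "jaw": 6.5},
])

```text
t: 10.15
tool_pos: [0.5048, 0.3813, 0.0221]
tool_rot: [-1.278, -1.094, 1.095]
contact_force: [-1.0, 0.9, -0.3]
opening: 0.0652
```

```bash
python3 - <<'E'
from h import *
st(); c=eyes.get_image("wrist"); save("k_w",c["img"])
E
```

```text
t 10.15 tcp [0.5048 0.3813 0.0221] jaw 171.14 down [-0.001 -0.    -1.   ] q [ 0.529  0.279  1.732  0.     1.131 -2.458] F [-1.   0.9 -0.3] T [0.03 0.01 0.  ] open 0.0652
```

View pics/k_w.png

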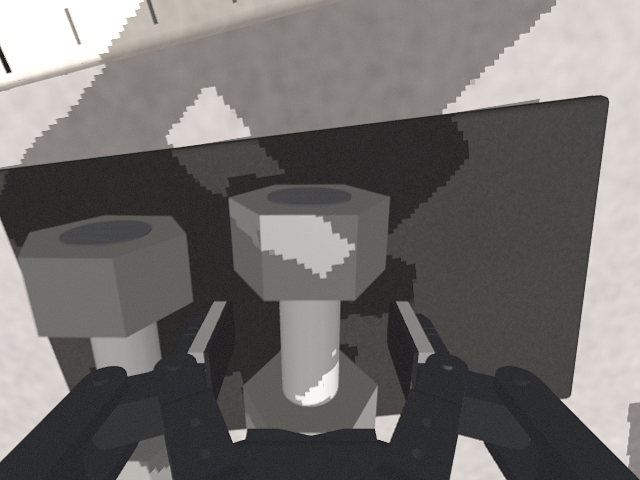

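Centred. I'll go down 1 cm and grip.

play_rows([
  {"x": 0, "y": 0, "z": -0.9, "turn": 0, "jaw": 6.5},
  {"x": 0, "y": 0, "z": 0, "turn": 0, "jaw": 4},
  {"x": 0, "y": 0, "z": 0, "turn": 0, "jaw": 1.5},
  {"x": 0, "y": 0, "z": 0, "turn": 0, "jaw": 1.5},
  {"x": 0, "y": 0, "z": 0, "turn": 0, "jaw": 1.5},
  {"x": 0, "y": 0, "z": 0, "turn": 0, "jaw": 1.5},
  {"x": 0, "y": 0, "z": 0, "turn": 0, "jaw": 1.5},
  {"x": 0, "y": 0, "z": 0, "turn": 0, "jaw": 1.5},
], squeeze=80)

```text
t: 10.87
tool_pos: [0.5053, 0.382, 0.0143]
tool_rot: [-1.278, -1.096, 1.094]
contact_force: [-0.6, -1.3, 4.8]
opening: 0.0219
```

play_rows([
  {"x": 0, "y": 0, "z": 1, "turn": 0, "jaw": 1.5},
  {"x": 0, "y": 0, "z": 3, "turn": 0, "jaw": 1.5},
  {"x": 0, "y": 0, "z": 3.5, "turn": 0, "jaw": 1.5},
  {"x": 0, "y": -2, "z": 3, "turn": -6, "jaw": 1.5},
  {"x": -0.2, "y": -3.5, "z": 0.5, "turn": -6, "jaw": 1.5},
  {"x": -0.2, "y": -3.5, "z": 0, "turn": -6, "jaw": 1.5},
  {"x": -0.2, "y": -3.5, "z": 0, "turn": -6, "jaw": 1.5},
  {"x": -0.2, "y": -3.5, "z": 0, "turn": -6, "jaw": 1.5},
])

```text
t: 11.53
tool_pos: [0.4949, 0.22, 0.1218]
tool_rot: [-1.457, -0.692, 0.696]
contact_force: [1.0, 0.2, -6.0]
opening: 0.0218
```

play_rows([
  {"x": -0.2, "y": -3.5, "z": 0, "turn": -6, "jaw": 1.5},
  {"x": -0.2, "y": -3.5, "z": 0, "turn": -6, "jaw": 1.5},
  {"x": -0.2, "y": -3.5, "z": 0, "turn": -6, "jaw": 1.5},
  {"x": -0.2, "y": -3.5, "z": 0, "turn": -6, "jaw": 1.5},
  {"x": -0.2, "y": -3.5, "z": 0, "turn": -6, "jaw": 1.5},
  {"x": -0.2, "y": -3.5, "z": 0, "turn": -6, "jaw": 1.5},
  {"x": 0, "y": -3.5, "z": 0, "turn": -6, "jaw": 1.5},
  {"x": 0, "y": -3.5, "z": 0, "turn": -6, "jaw": 1.5},
])

```text
t: 12.2
tool_pos: [0.4828, -0.0595, 0.1217]
tool_rot: [-1.569, -0.037, 0.042]
contact_force: [1.5, 0.4, -5.0]
opening: 0.0217
```

play_rows([
  {"x": 0, "y": -3.5, "z": -1.5, "turn": -2.7, "jaw": 1.5},
  {"x": 0, "y": -2, "z": -1.5, "turn": 0, "jaw": 1.5},
  {"x": 0, "y": 0, "z": 0, "turn": 0, "jaw": 1.5},
  {"x": 0, "y": 0, "z": 0, "turn": 0, "jaw": 1.5},
  {"x": 0, "y": 0, "z": 0, "turn": 0, "jaw": 1.5},
])

```text
t: 12.62
tool_pos: [0.4839, -0.1127, 0.0924]
tool_rot: [-1.569, -0.005, 0.008]
contact_force: [0.9, -0.2, -4.8]
opening: 0.0223
```

```bash
python3 - <<'E'
from h import *
st(); c=eyes.get_image("wrist"); save("l_w",c["img"]); c=trays_top(); save("l_top",c["img"],(130,180,510,340),2)
E
```

```text
t 12.62 tcp [ 0.4839 -0.1127  0.0924] jaw 90.48 down [-0.002  0.001 -1.   ] q [-3.790e-01 -1.260e-01  2.029e+00  1.000e-03  1.241e+00 -1.958e+00] F [ 0.9 -0.2 -4.8] T [-0.04 -0.03  0.04] open 0.0223
tray 1661 [0.4616 0.1498 0.0906] rms 0.42
tray 541 [ 0.3768 -0.1008 -0.2785] rms 6.68
```

View pics/l_w.png

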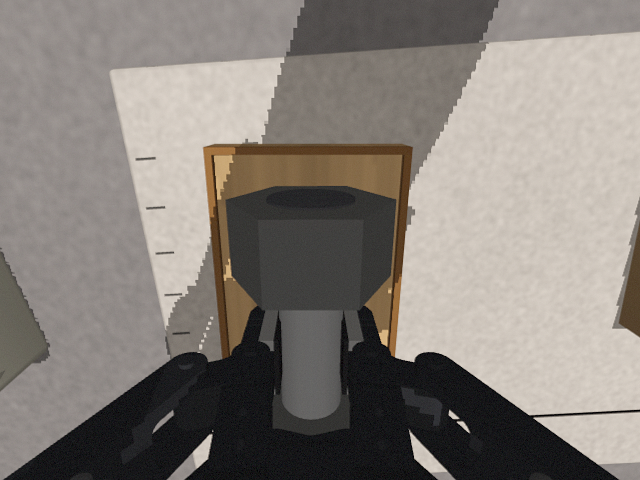

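View pics/l_top.png

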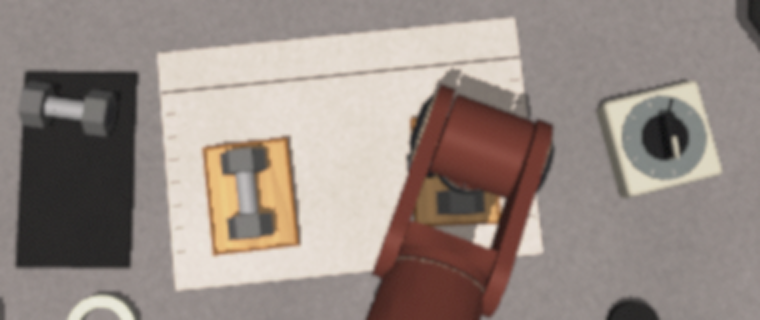

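play_rows([
  {"x": 0.3, "y": -0.1, "z": -2, "turn": 0, "jaw": 1.5},
  {"x": 0, "y": 0, "z": -1.5, "turn": 0, "jaw": 1.5},
  {"x": 0, "y": 0, "z": -1, "turn": 0, "jaw": 1.5},
  {"x": 0, "y": 0, "z": -0.6, "turn": 0, "jaw": 1.5},
  {"x": 0, "y": 0, "z": -0.3, "turn": 0, "jaw": 1.5},
  {"x": 0, "y": 0, "z": 0, "turn": 0, "jaw": 1.5},
  {"x": 0, "y": 0, "z": 0, "turn": 0, "jaw": 1.5},
])

```text
t: 13.3
tool_pos: [0.4883, -0.1144, 0.04]
tool_rot: [-1.571, -0.008, 0.006]
contact_force: [0.3, -0.5, -6.3]
opening: 0.0219
```

play_rows([
  {"x": 0, "y": 0, "z": -0.3, "turn": 0, "jaw": 1.5},
  {"x": 0, "y": 0, "z": 0, "turn": 0, "jaw": 1.5},
  {"x": 0, "y": 0, "z": 0, "turn": 0, "jaw": 1.5},
])

```text
t: 13.55
tool_pos: [0.488, -0.1145, 0.0367]
tool_rot: [-1.571, -0.007, 0.006]
contact_force: [-0.5, 0.5, -5.4]
opening: 0.0221
```

play_rows([
  {"x": 0, "y": 0, "z": -0.2, "turn": 0, "jaw": 1.5},
  {"x": 0, "y": 0, "z": 0, "turn": 0, "jaw": 1.5},
  {"x": 0, "y": 0, "z": 0, "turn": 0, "jaw": 1.5},
])

```text
t: 13.8
tool_pos: [0.4895, -0.115, 0.0363]
tool_rot: [-1.572, -0.01, 0.004]
contact_force: [-0.3, 0.2, 3.3]
opening: 0.0222
```

play_rows([
  {"x": 0, "y": 0, "z": 0, "turn": 0, "jaw": 4.5},
  {"x": 0, "y": 0, "z": 0, "turn": 0, "jaw": 4.5},
  {"x": 0, "y": 0, "z": 1.5, "turn": 0, "jaw": 5},
  {"x": 0, "y": 0, "z": 4, "turn": 0, "jaw": 7},
  {"x": -1, "y": 0, "z": 4, "turn": 3.7, "jaw": 7},
  {"x": -3.5, "y": 0, "z": 2, "turn": 0, "jaw": 7},
  {"x": -3.5, "y": 0, "z": 0, "turn": 0, "jaw": 7},
  {"x": -3, "y": -0.2, "z": 0, "turn": 0, "jaw": 7},
])

```text
t: 14.47
tool_pos: [0.3776, -0.1167, 0.1515]
tool_rot: [-1.572, -0.061, 0.056]
contact_force: [-0.7, 0.1, -0.7]
opening: 0.0698
```

play_rows([
  {"x": 0, "y": 0, "z": 0, "turn": 0, "jaw": 7},
  {"x": 0, "y": 0, "z": 0, "turn": 0, "jaw": 7},
])

```text
t: 14.63
tool_pos: [0.3771, -0.1165, 0.1495]
tool_rot: [-1.571, -0.058, 0.055]
contact_force: [-0.1, -0.6, 0.5]
opening: 0.0704
```

```bash
python3 - <<'E'
from h import *
st(); c=eyes.get_image("wrist"); save("m_w",c["img"]); c=trays_top(); save("m_top",c["img"],(130,180,510,340),2)
E
```

```text
t 14.63 tcp [ 0.3771 -0.1165  0.1495] jaw 94.12 down [ 0.002 -0.001 -1.   ] q [-0.489 -0.494  2.212 -0.     1.421 -2.131] F [-0.1 -0.6  0.5] T [0.01 0.04 0.02] open 0.0704
tray 1410 [ 0.4853 -0.1132 -0.0013] rms 8.16
tray 1658 [0.4615 0.1498 0.0908] rms 0.43
```

View pics/m_w.png

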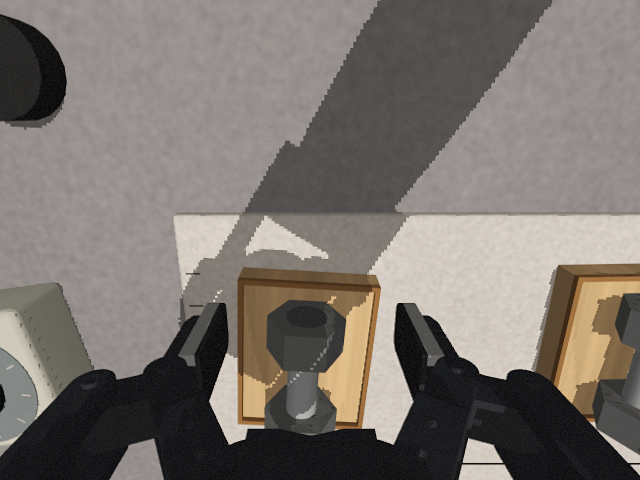

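View pics/m_top.png

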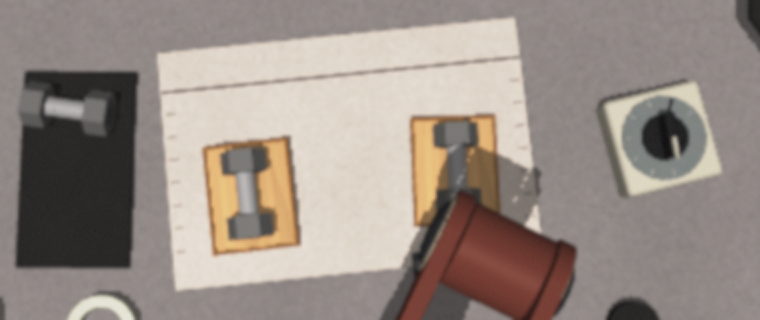

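play_rows([
  {"x": 0, "y": 0, "z": -4, "turn": 0, "jaw": 7},
  {"x": 0, "y": 0, "z": -4, "turn": 0, "jaw": 7},
  {"x": 0, "y": 0, "z": -3, "turn": 0, "jaw": 7},
  {"x": 0, "y": 0, "z": -1.5, "turn": 0, "jaw": 7},
  {"x": 0, "y": 0, "z": -0.6, "turn": 0, "jaw": 7},
  {"x": 0, "y": 0, "z": 0, "turn": 0, "jaw": 7},
  {"x": 0, "y": 0, "z": 0, "turn": 0, "jaw": 7},
])

```text
t: 15.32
tool_pos: [0.3789, -0.1167, 0.019]
tool_rot: [-1.57, -0.058, 0.057]
contact_force: [0.8, -0.5, -0.5]
opening: 0.07
```

```bash
python3 - <<'E'
from h import *
st(); c=eyes.get_image("wrist"); save("n_w",c["img"]); c=eyes.get_image("scene"); save("n_s",c["img"],(200,180,420,320),3)
E
```

```text
t 15.32 tcp [ 0.3789 -0.1167  0.019 ] jaw 94.22 down [ 0.001 -0.    -1.   ] q [-0.487 -0.286  2.301  0.     1.126 -2.132] F [ 0.8 -0.5 -0.5] T [-0.01  0.01  0.03] open 0.07
```

View pics/n_w.png

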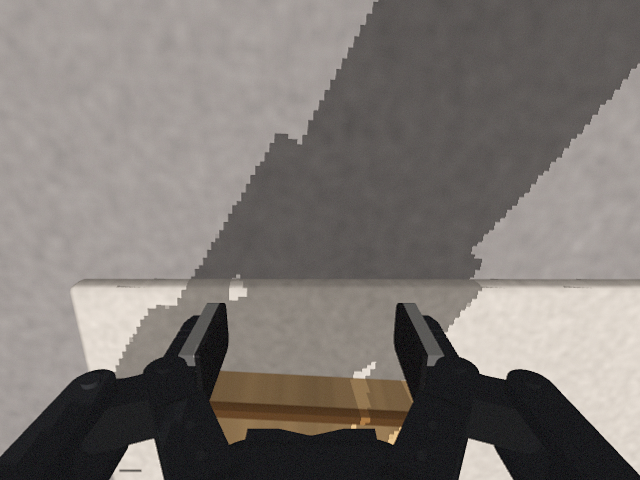

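View pics/n_s.png

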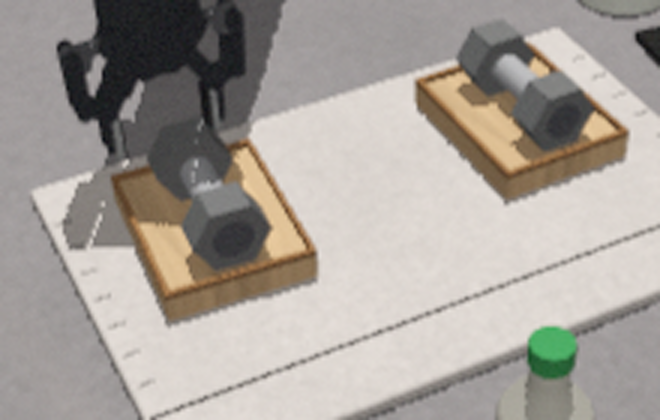

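play_rows([
  {"x": 1.2, "y": 0.1, "z": 0, "turn": 0, "jaw": 7},
  {"x": 1, "y": 0.1, "z": 0, "turn": 0, "jaw": 7},
  {"x": 0.7, "y": 0, "z": 0, "turn": 0, "jaw": 7},
  {"x": 0.7, "y": 0.1, "z": 0, "turn": 0, "jaw": 7},
  {"x": 0.7, "y": 0, "z": 0, "turn": 0, "jaw": 7},
  {"x": 0.7, "y": 0.1, "z": 0, "turn": 0, "jaw": 7},
  {"x": 0.7, "y": 0.1, "z": 0, "turn": 0, "jaw": 7},
  {"x": 0, "y": 0, "z": 0, "turn": 0, "jaw": 7},
])

```text
t: 16.08
tool_pos: [0.4355, -0.112, 0.0196]
tool_rot: [-1.571, -0.058, 0.058]
contact_force: [-3.7, -0.8, 2.3]
opening: 0.0699
```

```bash
python3 - <<'E'
from h import *
st(); c=eyes.get_image("wrist"); save("o_w",c["img"]); c=eyes.get_image("scene"); save("o_s",c["img"],(200,180,420,320),3)
E
```

```text
t 16.08 tcp [ 0.4355 -0.112   0.0196] jaw 94.24 down [-0.    -0.001 -1.   ] q [-4.170e-01 -1.340e-01  2.175e+00 -2.000e-03  1.101e+00 -2.061e+00] F [-3.7 -0.8  2.3] T [-0.14  0.44  0.  ] open 0.0699
```

View pics/o_s.png

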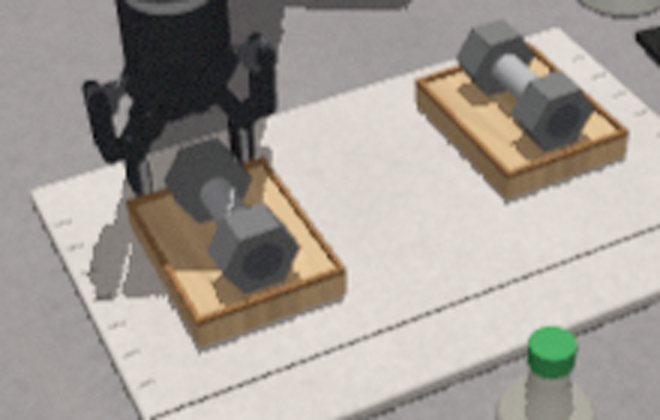

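View pics/o_w.png

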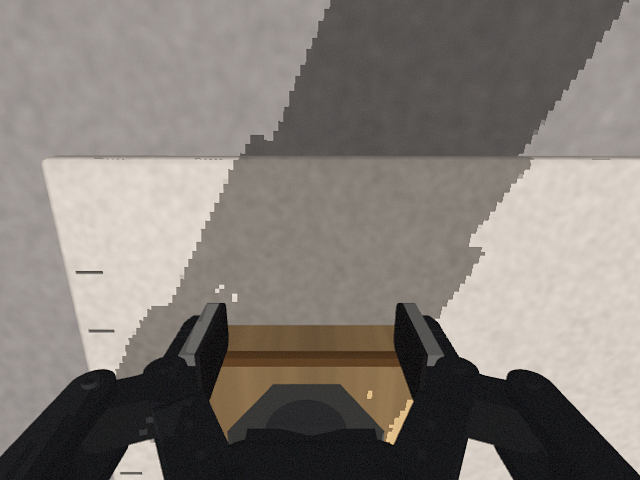

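```bash
cat >> h.py <<'E'
LINE=np.array([-0.0735,0.62136]); 
def rel(p,line=LINE):
    th=np.arctan(-line[0]); u=np.array([np.cos(th),np.sin(th)]); mid=np.array([np.polyval(line,.028),.028])
    d=np.array(p[:2])-mid; return d@u, d@np.array([-u[1],u[0]]), p[2]-th
def trays_scene(c=None):
    c=c or eyes.get_image("scene")
    for mk,s,ce in comps(wood(c["img"]),300):
        if 200<ce[0]<440 and 180<ce[1]<330:
            mk=cv2.morphologyEx(mk.astype(np.uint8),cv2.MORPH_CLOSE,np.ones((3,3)))>0
            g=unproj(c,ce,.037)[0]; p,e=fitbox(c,mk,[g[0],g[1],.07]); print("scene tray",s[4],p.round(4),"rms",round(e,2),"rel",np.round(rel(p),4))
    return c
E
python3 - <<'E'
from h import *
c=trays_scene(); print(fitline_top(c,x0=LINE[1],slope=LINE[0],half=.012,yr=(-.19,.2)))
c=trays_top(); print(fitline_top(c,x0=LINE[1],slope=LINE[0],half=.012,yr=(-.19,.2)))
E
```

```text
scene tray 1343 [0.4599 0.1485 0.069 ] rms 7.48 rel [-0.1502  0.1319 -0.0043]
scene tray 1833 [ 0.5151 -0.1087  0.067 ] rms 7.9 rel [-0.114  -0.1287 -0.0064]
(array([-0.07434708,  0.62133826]), np.float64(0.00018841497084882543), 78)
tray 1035 [ 0.5105 -0.1071  0.0876] rms 7.52
tray 1660 [0.4616 0.1498 0.0907] rms 0.42
(array([-0.07307799,  0.62136348]), np.float64(0.00014745049552414118), 78)
```

play_rows([
  {"x": 0.7, "y": 0.1, "z": 0, "turn": 0, "jaw": 7},
  {"x": 0.7, "y": 0, "z": 0, "turn": 0, "jaw": 7},
  {"x": 0.7, "y": 0.1, "z": 0, "turn": 0, "jaw": 7},
  {"x": 0.7, "y": 0, "z": 0, "turn": 0, "jaw": 7},
  {"x": 0.6, "y": 0.1, "z": 0, "turn": 0, "jaw": 7},
  {"x": 0, "y": 0, "z": 0, "turn": 0, "jaw": 7},
  {"x": 0, "y": 0, "z": 0, "turn": 0, "jaw": 7},
])

```text
t: 16.87
tool_pos: [0.4685, -0.1083, 0.0182]
tool_rot: [-1.57, -0.057, 0.058]
contact_force: [-2.9, -0.6, 0.9]
opening: 0.0697
```

```bash
python3 - <<'E'
from h import *
o=st(); print("tcp rel",rel([*o["tool_pos"][:2],.0735]))
c=eyes.get_image("wrist"); save("p_w",c["img"]); c=trays_scene(); save("p_s",c["img"],(200,180,420,320),3)
c=trays_top(); save("p_top",c["img"],(200,180,410,340),3.5)
E
```

```text
t 16.87 tcp [ 0.4685 -0.1083  0.0182] jaw 94.2 down [-0.001  0.    -1.   ] q [-0.382 -0.051  2.101 -0.     1.092 -2.026] F [-2.9 -0.6  0.9] T [-0.1   0.48  0.01] open 0.0697
tcp rel (np.float64(-0.16035910535769762), np.float64(-0.12484591072945467), np.float64(0.0001319277642300165))
scene tray 1349 [0.46   0.1485 0.0699] rms 7.52 rel [-0.1501  0.1319 -0.0035]
scene tray 1945 [ 0.5481 -0.1056  0.0654] rms 8.18 rel [-0.0808 -0.1281 -0.008 ]
tray 895 [ 0.5443 -0.104   0.0866] rms 7.17
tray 1662 [0.4616 0.1498 0.0907] rms 0.42
```

View pics/p_s.png

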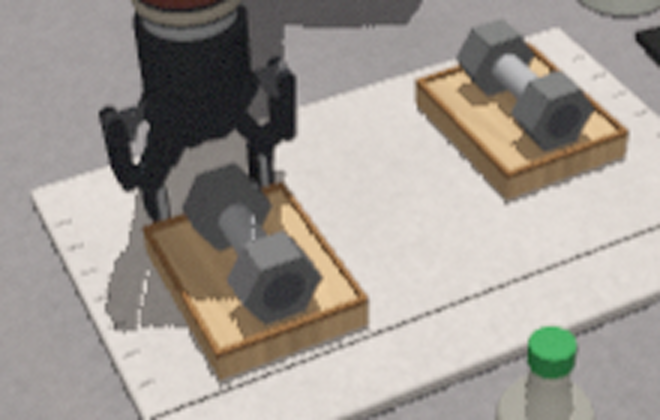

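View pics/p_top.png

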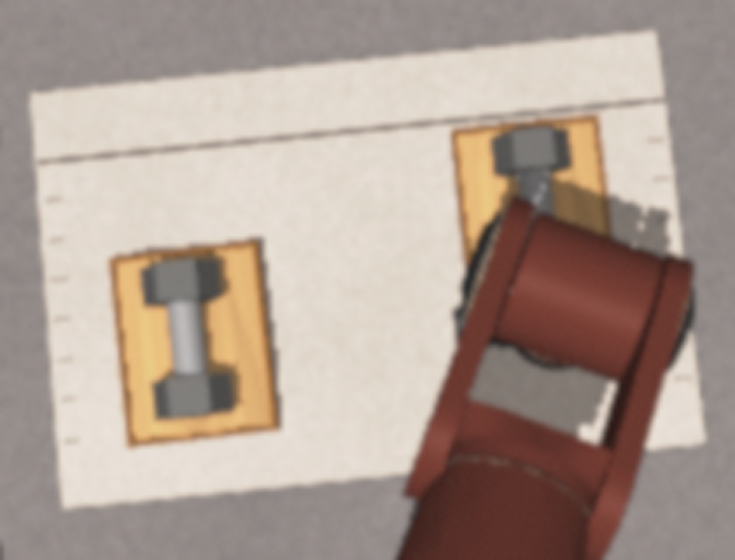

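```bash
cat >> h.py <<'E'
def faredge(v0,c=None,line=LINE,span=.045,lo=-.045,hi=.025):
    "far bottom edge of tray relative to line, by scene camera; returns per-v u crossing"
    c=c or eyes.get_image("scene")
    th=np.arctan(-line[0]); U=np.array([np.cos(th),np.sin(th)]); V=np.array([-U[1],U[0]]); mid=np.array([np.polyval(line,.028),.028])
    S=cv2.cvtColor(c["img"],cv2.COLOR_RGB2HSV)[...,1].astype(np.float32); out=[]
    us=np.arange(hi,lo,-.0005)
    for v in np.linspace(v0-span,v0+span,19):
        P=mid+us[:,None]*U+v*V; uv=proj(c,np.c_[P,np.full(len(us),.012)]).astype(np.float32)
        s=cv2.remap(S,uv[:,0][None],uv[:,1][None],cv2.INTER_LINEAR)[0]
        i=np.nonzero(s>70)[0]
        if len(i) and i[0]>0:
            k=i[0]; f=(70-s[k-1])/(s[k]-s[k-1]); out.append([v,us[k-1]-.0005*f])
    out=np.array(out); p=np.polyfit(out[:,0]-v0,out[:,1],1); e=out[:,1]-np.polyval(p,out[:,0]-v0)
    k=abs(e)<2*e.std()+1e-4; p=np.polyfit(out[k,0]-v0,out[k,1],1)
    print("faredge u=%.4f slope(rad)=%.4f std %.4f n %d"%(p[1],-p[0],e.std(),k.sum())); return p
E
python3 - <<'E'
from h import *
c=eyes.get_image("scene")
l=fitline_top(c,x0=LINE[1],slope=LINE[0],half=.012,yr=(-.19,.2))[0]
faredge(-.127,c,line=l); faredge(.132,c,line=l,lo=-.11)
c=eyes.get_image("top");l=fitline_top(c,x0=LINE[1],slope=LINE[0],half=.012,yr=(-.19,.2))[0]; print(l)
E
```

```text
faredge u=-0.0061 slope(rad)=0.0251 std 0.0003 n 19
faredge u=-0.0811 slope(rad)=0.0385 std 0.0003 n 19
[-0.04269099  0.61805748]
```

play_rows([
  {"x": -2, "y": -0.1, "z": 0, "turn": 0, "jaw": 7},
  {"x": -3, "y": 0, "z": 2.5, "turn": 0, "jaw": 7},
  {"x": -3, "y": 2, "z": 2.5, "turn": 0, "jaw": 7},
  {"x": -2.2, "y": 3.2, "z": 1, "turn": 0, "jaw": 7},
  {"x": 0, "y": 4, "z": 0, "turn": 0, "jaw": 7},
  {"x": 0, "y": 4, "z": 0, "turn": 0, "jaw": 7},
  {"x": 0, "y": 4, "z": 0, "turn": 0, "jaw": 7},
  {"x": 0, "y": 4, "z": 0, "turn": 0, "jaw": 7},
])

```text
t: 17.78
tool_pos: [0.3689, 0.1037, 0.0782]
tool_rot: [-1.569, -0.061, 0.053]
contact_force: [0.9, -0.5, -0.4]
opening: 0.0699
```

play_rows([
  {"x": 0, "y": 3.8, "z": -2, "turn": 0, "jaw": 7},
  {"x": 0, "y": 0, "z": -2, "turn": 0, "jaw": 7},
  {"x": 0, "y": 0, "z": -1.5, "turn": 0, "jaw": 7},
  {"x": 0, "y": 0, "z": 0, "turn": 0, "jaw": 7},
  {"x": 0, "y": 0, "z": 0, "turn": 0, "jaw": 7},
])

```text
t: 18.2
tool_pos: [0.3679, 0.1387, 0.0223]
tool_rot: [-1.57, -0.057, 0.058]
contact_force: [0.6, -1.0, 0.9]
opening: 0.07
```

```bash
python3 - <<'E'
from h import *
o=st(); print("tcp rel",rel([*o["tool_pos"][:2],.0735]))
c=eyes.get_image("wrist"); save("q_w",c["img"]); c=eyes.get_image("scene"); save("q_s",c["img"],(200,170,440,320),3)
c=trays_top(); print(fitline_top(c,x0=LINE[1],slope=LINE[0],half=.012,yr=(.0,.25)))
save("q_top",c["img"],(200,180,410,340),3.5)
E
```

```text
t 18.20 tcp [0.3679 0.1387 0.0223] jaw 94.21 down [-0.001  0.    -1.   ] q [ 0.17  -0.302  2.307  0.     1.137 -1.474] F [ 0.6 -1.   0.9] T [-0.04  0.05  0.03] open 0.07
tcp rel (np.float64(-0.2425629701323464), np.float64(0.12887293356259497), np.float64(0.0001319277642300165))
tray 1600 [ 0.5491 -0.1035  0.0722] rms 0.54
tray 1396 [0.4602 0.1491 0.1052] rms 8.38
(array([-0.07222036,  0.62125838]), np.float64(0.00012982008246587503), 50)
```

View pics/q_s.png

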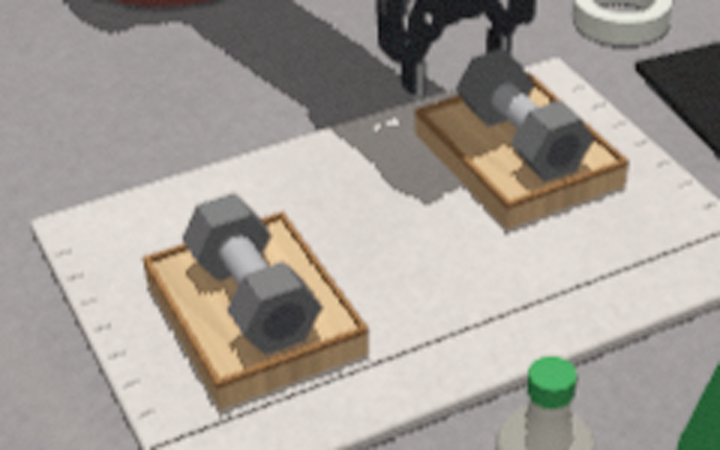

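View pics/q_top.png

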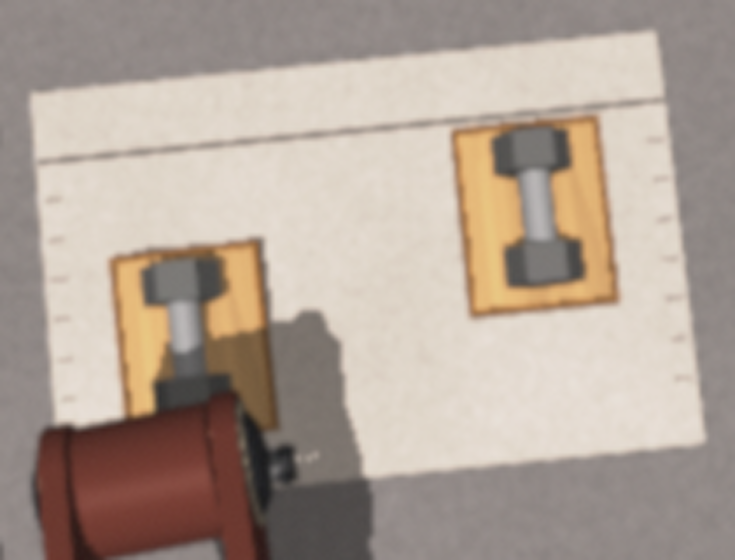

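play_rows([
  {"x": 0.8, "y": 0.1, "z": -0.4, "turn": 0, "jaw": 7},
  {"x": 0.9, "y": 0.1, "z": 0, "turn": 0, "jaw": 7},
  {"x": 0.7, "y": 0, "z": 0, "turn": 0, "jaw": 7},
  {"x": 0.7, "y": 0.1, "z": 0, "turn": 0, "jaw": 7},
  {"x": 0.7, "y": 0, "z": 0, "turn": 0, "jaw": 7},
  {"x": 0.7, "y": 0.1, "z": 0, "turn": 0, "jaw": 7},
  {"x": 0.7, "y": 0, "z": 0, "turn": 0, "jaw": 7},
  {"x": 0.7, "y": 0.1, "z": 0, "turn": 0, "jaw": 7},
])

```text
t: 19.02
tool_pos: [0.4255, 0.1428, 0.0191]
tool_rot: [-1.57, -0.051, 0.061]
contact_force: [-10.6, -1.4, 6.8]
opening: 0.0699
```

play_rows([
  {"x": 0.7, "y": 0, "z": 0, "turn": 0, "jaw": 7},
  {"x": 0.7, "y": 0.1, "z": 0, "turn": 0, "jaw": 7},
  {"x": 0.7, "y": 0, "z": 0, "turn": 0, "jaw": 7},
  {"x": 0.5, "y": 0.1, "z": 0, "turn": 0, "jaw": 7},
  {"x": 0.3, "y": 0, "z": 0, "turn": 0, "jaw": 7},
  {"x": 0, "y": 0, "z": 0, "turn": 0, "jaw": 7},
  {"x": 0, "y": 0, "z": 0, "turn": 0, "jaw": 7},
])

```text
t: 19.6
tool_pos: [0.4556, 0.145, 0.0191]
tool_rot: [-1.57, -0.055, 0.058]
contact_force: [-4.0, -0.9, 1.5]
opening: 0.0702
```

```bash
python3 - <<'E'
from h import *
o=st(); print("tcp rel",rel([*o["tool_pos"][:2],.0735]))
c=eyes.get_image("scene"); save("r_s",c["img"],(200,170,440,320),3)
c=trays_top(); save("r_top",c["img"],(200,180,410,340),3.5)
E
```

```text
t 19.60 tcp [0.4556 0.145  0.0191] jaw 94.12 down [-0.002  0.    -1.   ] q [ 0.152 -0.058  2.106  0.     1.096 -1.491] F [-4.  -0.9  1.5] T [-0.11  0.81 -0.03] open 0.0702
tcp rel (np.float64(-0.15463816531731547), np.float64(0.1286434699285603), np.float64(0.0001319277642300165))
tray 1600 [ 0.549  -0.1034  0.0722] rms 0.53
tray 1042 [0.531  0.1551 0.024 ] rms 7.67
```

View pics/r_s.png

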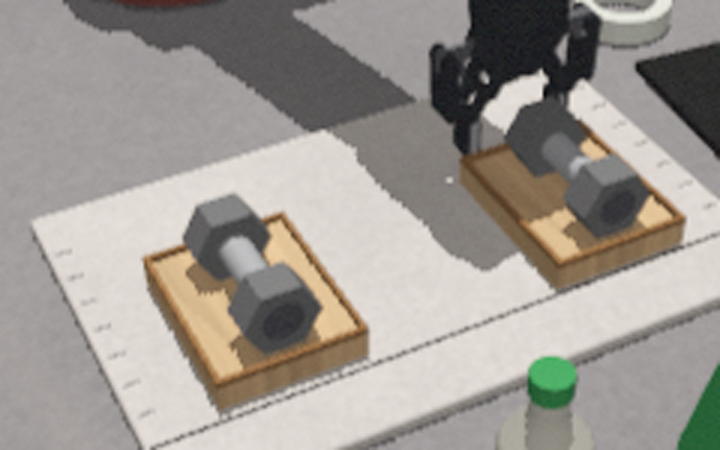

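play_rows([
  {"x": 0.2, "y": 0, "z": 0, "turn": 0, "jaw": 7},
  {"x": 0.15, "y": 0, "z": 0, "turn": 0, "jaw": 7},
  {"x": 0, "y": 0, "z": 0, "turn": 0, "jaw": 7},
  {"x": 0, "y": 0, "z": 0, "turn": 0, "jaw": 7},
])

```text
t: 20.03
tool_pos: [0.4585, 0.145, 0.019]
tool_rot: [-1.57, -0.054, 0.06]
contact_force: [-7.6, -0.3, 4.4]
opening: 0.07
```

play_rows([
  {"x": -2, "y": -0.1, "z": 0, "turn": 0, "jaw": 7},
  {"x": -1, "y": -1.4, "z": 1, "turn": 0, "jaw": 7},
  {"x": 0, "y": -4, "z": 0, "turn": 0, "jaw": 7},
  {"x": 0, "y": -4, "z": 0, "turn": 0, "jaw": 7},
  {"x": 0, "y": -4, "z": 0, "turn": 0, "jaw": 7},
  {"x": 0.5, "y": -4, "z": 0, "turn": 0, "jaw": 7},
  {"x": 0.5, "y": -4, "z": 0, "turn": 0, "jaw": 7},
  {"x": 0.5, "y": -4, "z": 0, "turn": 0, "jaw": 7},
])

```text
t: 20.7
tool_pos: [0.4459, -0.1126, 0.0304]
tool_rot: [-1.572, -0.06, 0.053]
contact_force: [0.8, 1.1, 0.2]
opening: 0.0703
```

play_rows([
  {"x": 0, "y": 0, "z": -1.1, "turn": 0, "jaw": 7},
  {"x": 0, "y": 0, "z": 0, "turn": 0, "jaw": 7},
  {"x": 0, "y": 0, "z": 0, "turn": 0, "jaw": 7},
])

```text
t: 20.95
tool_pos: [0.4446, -0.1096, 0.0177]
tool_rot: [-1.57, -0.056, 0.056]
contact_force: [0.1, 0.5, -0.4]
opening: 0.0702
```

```bash
python3 - <<'E'
from h import *
o=st(); print("tcp rel",rel([*o["tool_pos"][:2],.0735]))
c=trays_top(); print(fitline_top(c,x0=LINE[1],slope=LINE[0],half=.012,yr=(-.05,.08)));save("s_top",c["img"],(200,180,410,340),3.5)
E
```

```text
t 20.95 tcp [ 0.4446 -0.1096  0.0177] jaw 94.1 down [-0.  0. -1.] q [-0.405 -0.109  2.156  0.     1.095 -2.047] F [ 0.1  0.5 -0.4] T [ 0.03 -0.01 -0.01] open 0.0702
tcp rel (np.float64(-0.18436146674193968), np.float64(-0.12444752708275787), np.float64(0.0001319277642300165))
tray 1239 [ 0.5442 -0.1038  0.0819] rms 7.95
tray 1620 [0.5388 0.154  0.0728] rms 0.49
(array([-0.07434678,  0.62137185]), np.float64(0.00014855588942760058), 24)
```

View pics/s_top.png

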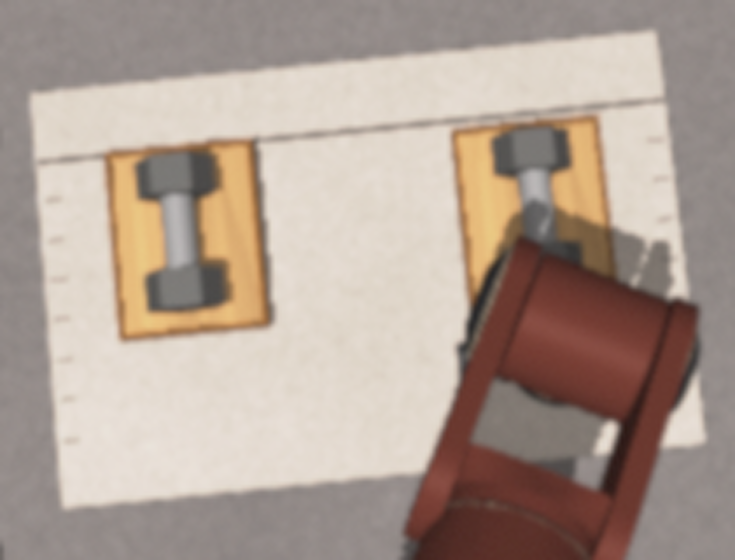

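play_rows([
  {"x": 0.7, "y": 0.1, "z": 0, "turn": 0, "jaw": 7},
  {"x": 0.7, "y": 0, "z": 0, "turn": 0, "jaw": 7},
  {"x": 0.6, "y": 0.1, "z": 0, "turn": 0, "jaw": 7},
  {"x": 0.5, "y": 0, "z": 0, "turn": 0, "jaw": 7},
  {"x": 0.5, "y": 0.1, "z": 0, "turn": 0, "jaw": 7},
  {"x": 0.3, "y": 0, "z": 0, "turn": 0, "jaw": 7},
  {"x": 0, "y": 0, "z": 0, "turn": 0, "jaw": 7},
  {"x": 0, "y": 0, "z": 0, "turn": 0, "jaw": 7},
])

```text
t: 21.67
tool_pos: [0.4768, -0.1058, 0.0174]
tool_rot: [-1.569, -0.055, 0.063]
contact_force: [-7.1, -0.7, 4.1]
opening: 0.0701
```

```bash
python3 - <<'E'
from h import *
o=st(); print("tcp rel",rel([*o["tool_pos"][:2],.0735]))
E
```

```text
t 21.67 tcp [ 0.4768 -0.1058  0.0174] jaw 94.3 down [-0.005  0.    -1.   ] q [-3.700e-01 -2.900e-02  2.081e+00 -2.000e-03  1.094e+00 -2.015e+00] F [-7.1 -0.7  4.1] T [0.03 0.99 0.08] open 0.0701
tcp rel (np.float64(-0.1519758416617789), np.float64(-0.12300867767100959), np.float64(0.0001319277642300165))
```

play_rows([
  {"x": -1.5, "y": -0.1, "z": 0, "turn": 0, "jaw": 7},
  {"x": -1.5, "y": 0, "z": 2, "turn": 0, "jaw": 7},
  {"x": 0, "y": 0, "z": 4, "turn": 0, "jaw": 7},
  {"x": 0, "y": 0, "z": 4, "turn": 0, "jaw": 7},
  {"x": 0, "y": -1, "z": 4, "turn": 5, "jaw": 7},
  {"x": 0, "y": -3, "z": 2.5, "turn": 5, "jaw": 7},
  {"x": 0, "y": -4, "z": 1, "turn": 0, "jaw": 7},
  {"x": 0, "y": -4, "z": 1, "turn": 0, "jaw": 7},
])

```text
t: 22.33
tool_pos: [0.4494, -0.2285, 0.2058]
tool_rot: [-1.565, -0.2, 0.194]
contact_force: [0.4, -0.9, -0.5]
opening: 0.07
```

play_rows([
  {"x": 1, "y": -4, "z": 1, "turn": 0, "jaw": 6},
  {"x": 1, "y": -4, "z": 0, "turn": 0, "jaw": 6},
  {"x": 1, "y": -3.7, "z": 0, "turn": 0, "jaw": 6},
  {"x": 1, "y": -3.2, "z": 0, "turn": 0, "jaw": 6},
  {"x": 1.5, "y": 0, "z": 0, "turn": 0, "jaw": 6},
  {"x": 0, "y": 0, "z": 0, "turn": 0, "jaw": 6},
  {"x": 0, "y": 0, "z": 0, "turn": 0, "jaw": 6},
])

```text
t: 22.92
tool_pos: [0.5032, -0.3754, 0.2119]
tool_rot: [-1.561, -0.195, 0.196]
contact_force: [0.0, -0.0, 0.2]
opening: 0.0598
```

```bash
python3 - <<'E'
from h import *
st(); c=eyes.get_image("wrist"); save("t_w",c["img"]);np.save("w.npy",c,allow_pickle=True)
for q,z in(("dial_grip",.086),("timer_box",0)):
    for x in pinpoint("wrist",q): print(q,x["score"],x["point"],unproj(c,x["point"],z)[0].round(4))
c=eyes.get_image("top"); save("t_top",c["img"],(200,180,410,340),3.5)
for mk,s,ce in comps(wood(c["img"]),300):
    if 200<ce[0]<420 and 180<ce[1]<340:
        g=unproj(c,ce,.037)[0]; p,e=fitbox(c,mk,[g[0],g[1],.07]); print(p,e,"rel",np.round(rel(p),4))
print(fitline_top(c,x0=LINE[1],slope=LINE[0],half=.012,yr=(-.04,.08)))
E
```

```text
t 22.92 tcp [ 0.5032 -0.3754  0.2119] jaw 104.26 down [-0.001  0.001 -1.   ] q [-0.759  0.072  1.625  0.     1.446 -2.579] F [ 0.  -0.   0.2] T [-0.06 -0.05  0.  ] open 0.0598
dial_grip 0.83 [299.9, 250.0] [ 0.5219 -0.3786  0.086 ]
timer_box 0.95 [305.7, 216.9] [ 0.518 -0.376  0.   ]
timer_box 0.18 [551.3, 319.6] [ 0.5649 -0.0867  0.    ]
[ 0.55736159 -0.10271741  0.07259467] 0.5392380235339287 rel [-0.0714 -0.1258 -0.0008]
[0.5387657  0.15400373 0.0725813 ] 0.4754983331448036 rel [-0.0711  0.1316 -0.0008]
(array([-0.07360853,  0.62132089]), np.float64(0.0001570168248059898), 24)
```

View pics/t_w.png

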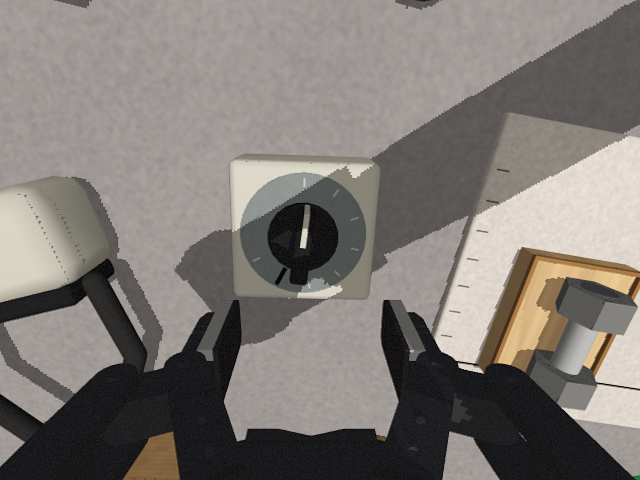

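View pics/t_top.png

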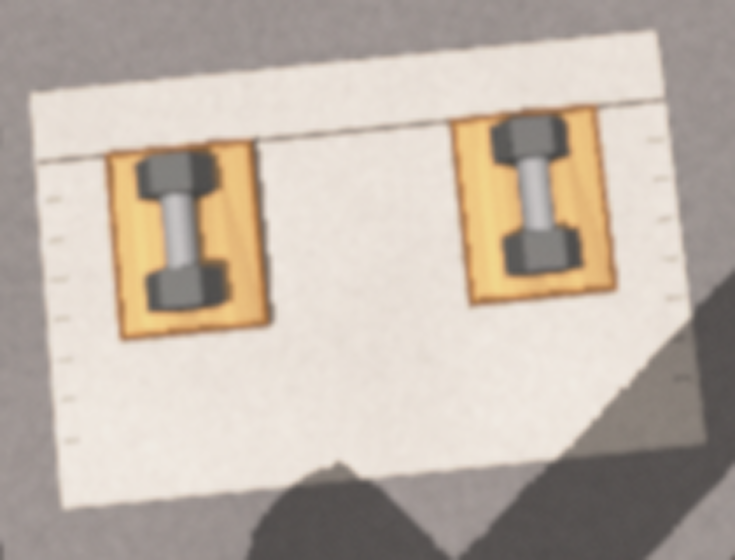

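```bash
python3 - <<'E'
from h import *
c=np.load("w.npy",allow_pickle=True).item(); save("u_w",c["img"],(220,145,390,305),4)
def pr(n,p,z): 
    q=unproj(c,p,z)[0]; print(n,q.round(4)); return q[:2]
a=pr("ptr tip",[307,206],.096); b=pr("ptr in",[303,247],.096); d=a-b; print(np.linalg.norm(d),np.degrees(np.arctan2(*d[::-1])))
cs=[pr("corner",p,.055) for p in([231,162],[378,166],[370,298],[235,297])]
for i in range(4):
    d=cs[(i+1)%4]-cs[i]; print(np.linalg.norm(d),np.degrees(np.arctan2(d[1],d[0])))
print(np.mean(cs,0))
m=pr("mark out",[278,283],.056); n=pr("mark in",[285,269],.056)
x=pinpoint("wrist","dial"); print(x)
for v in x: print(unproj(c,v["point"],.096))
# bells check on trays from top
t=eyes.get_image("top")
for x in regions_of("top","bell1_mid"):
    v,u=np.nonzero(x["pixels"]); print(x["score"],unproj(t,[u.mean(),v.mean()],.06)[0].round(4))
E
```

```text
ptr tip [ 0.4843 -0.3823  0.096 ]
ptr in [ 0.5154 -0.3776  0.096 ]
0.0314404438534388 -171.36559046550863
corner [ 0.4739 -0.448   0.055 ]
corner [ 0.448  -0.3329  0.055 ]
corner [ 0.5628 -0.3041  0.055 ]
corner [ 0.5918 -0.4228  0.055 ]
0.11790986147393634 102.70464301715532
0.118354838035953 14.084545063970657
0.12221155119133942 -76.26136995790532
0.12053438556794674 -167.97589396297988
[ 0.51912196 -0.3769705 ]
mark out [ 0.5682 -0.3882  0.056 ]
mark in [ 0.5535 -0.3852  0.056 ]Traceback (most recent call last):
  File "<stdin>", line 11, in <module>
ValueError: it knows: bell1_mid, bell2_mid, bell3_mid, block, cone, dial_grip, line, lotion, puck, tape, timer_box, tray1_mid, tray2_mid, tray3_mid
```

View pics/u_w.png

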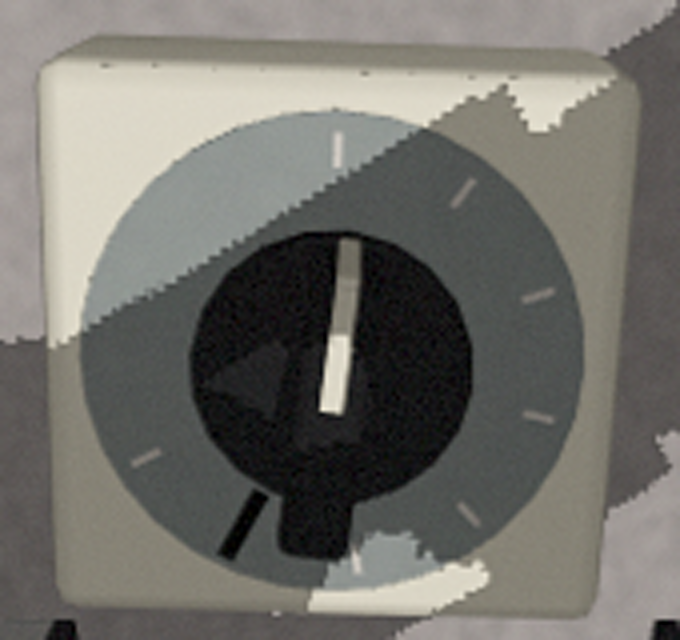

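play_rows([
  {"x": 1.6, "y": -0.2, "z": 0, "turn": -5.7, "jaw": 5},
  {"x": 0, "y": 0, "z": -4, "turn": 0, "jaw": 5},
  {"x": 0, "y": 0, "z": -3.5, "turn": 0, "jaw": 5},
  {"x": 0, "y": 0, "z": -2.5, "turn": 0, "jaw": 5},
  {"x": 0, "y": 0, "z": -0.5, "turn": 0, "jaw": 5},
  {"x": 0, "y": 0, "z": 0, "turn": 0, "jaw": 5},
  {"x": 0, "y": 0, "z": 0, "turn": 0, "jaw": 5},
])

```text
t: 23.7
tool_pos: [0.5191, -0.378, 0.1091]
tool_rot: [-1.569, -0.118, 0.116]
contact_force: [0.7, 0.0, 0.9]
opening: 0.0504
```

```bash
python3 - <<'E'
from h import *
st(); c=eyes.get_image("wrist"); save("v_w",c["img"])
t=eyes.get_image("top")
for x in regions_of("top","bell1_mid"):
    v,u=np.nonzero(x["pixels"]); print(x["score"],len(u),unproj(t,[u.mean(),v.mean()],.06)[0].round(4))
E
```

```text
t 23.70 tcp [ 0.5191 -0.378   0.1091] jaw 98.51 down [ 0.001 -0.001 -1.   ] q [-0.745  0.191  1.673 -0.     1.275 -2.465] F [0.7 0.  0.9] T [0.02 0.04 0.05] open 0.0504
0.7 747 [0.5389 0.154  0.06  ]
0.47 17000 [0.4984 0.0218 0.06  ]
```

View pics/v_w.png

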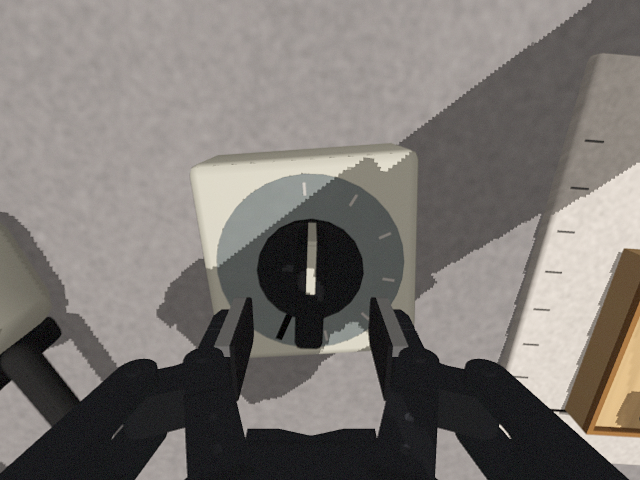

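play_rows([
  {"x": 0, "y": 0, "z": -2.5, "turn": 0, "jaw": 4},
  {"x": 0, "y": 0, "z": -1.4, "turn": 0, "jaw": 4},
  {"x": 0, "y": 0, "z": 0, "turn": 0, "jaw": 4},
  {"x": 0, "y": 0, "z": 0, "turn": 0, "jaw": 2.5},
  {"x": 0, "y": 0, "z": 0, "turn": 0, "jaw": 0.8},
  {"x": 0, "y": 0, "z": 0, "turn": 0, "jaw": 0.8},
  {"x": 0, "y": 0, "z": 0, "turn": 0, "jaw": 0.8},
  {"x": 0, "y": 0, "z": 0, "turn": 0, "jaw": 0.8},
], squeeze=40)

```text
t: 24.52
tool_pos: [0.5191, -0.3783, 0.0696]
tool_rot: [-1.569, -0.117, 0.116]
contact_force: [0.7, -1.1, 0.1]
opening: 0.0131
```

```bash
python3 - <<'E'
from h import *
st(); c=eyes.get_image("wrist"); save("x_w",c["img"])
t=eyes.get_image("top"); save("x_top",t["img"],(200,180,410,340),3.5)
E
```

```text
t 24.52 tcp [ 0.5191 -0.3783  0.0696] jaw 98.5 down [ 0.001 -0.001 -1.   ] q [-0.745  0.236  1.693 -0.     1.211 -2.465] F [ 0.7 -1.1  0.1] T [-0.02 -0.04 -0.02] open 0.0131
```

View pics/x_w.png

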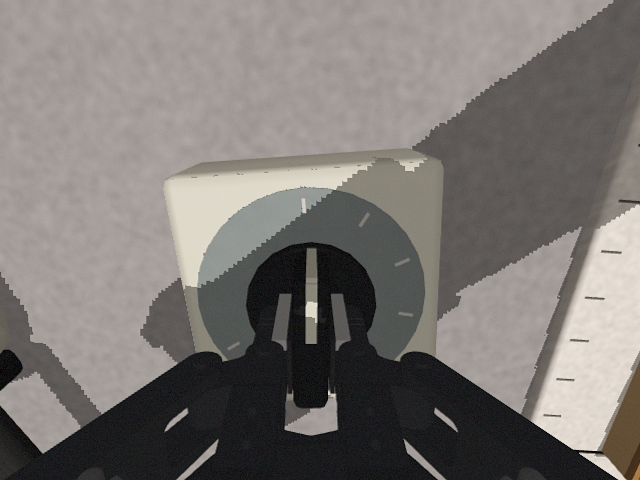

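play_rows([
  {"x": 0, "y": 0, "z": 0, "turn": -7, "jaw": 0.8},
  {"x": 0, "y": 0, "z": 0, "turn": -7, "jaw": 0.8},
  {"x": 0, "y": 0, "z": 0, "turn": -7, "jaw": 0.8},
  {"x": 0, "y": 0, "z": 0, "turn": -7, "jaw": 0.8},
  {"x": 0, "y": 0, "z": 0, "turn": -7, "jaw": 0.8},
  {"x": 0, "y": 0, "z": 0, "turn": -7, "jaw": 0.8},
  {"x": 0, "y": 0, "z": 0, "turn": -7, "jaw": 0.8},
  {"x": 0, "y": 0, "z": 0, "turn": -7, "jaw": 0.8},
])

```text
t: 25.28
tool_pos: [0.5195, -0.3773, 0.0695]
tool_rot: [-1.469, 0.651, -0.653]
contact_force: [1.5, 2.5, 3.2]
opening: 0.0138
```

```bash
python3 - <<'E'
from h import *
st(); c=eyes.get_image("wrist"); save("y_w",c["img"])
t=eyes.get_image("top"); save("y_top",t["img"],(200,180,500,340),2.6)
for mk,s,ce in comps(wood(t["img"]),300):
    if 200<ce[0]<420 and 180<ce[1]<340:
        g=unproj(t,ce,.037)[0]; p,e=fitbox(t,mk,[g[0],g[1],.07]); print(p,e,"rel",np.round(rel(p),4))
E
```

```text
t 25.28 tcp [ 0.5195 -0.3773  0.0695] jaw 42.16 down [ 0.002  0.001 -1.   ] q [-0.745  0.236  1.693  0.002  1.212 -1.481] F [1.5 2.5 3.2] T [ 0.48 -0.21 -0.02] open 0.0138
[ 0.55737061 -0.10269196  0.07234362] 0.5442102226086403 rel [-0.0713 -0.1258 -0.001 ]
[0.53880333 0.15397978 0.07237953] 0.4771874753547424 rel [-0.071   0.1315 -0.001 ]
```

View pics/y_w.png

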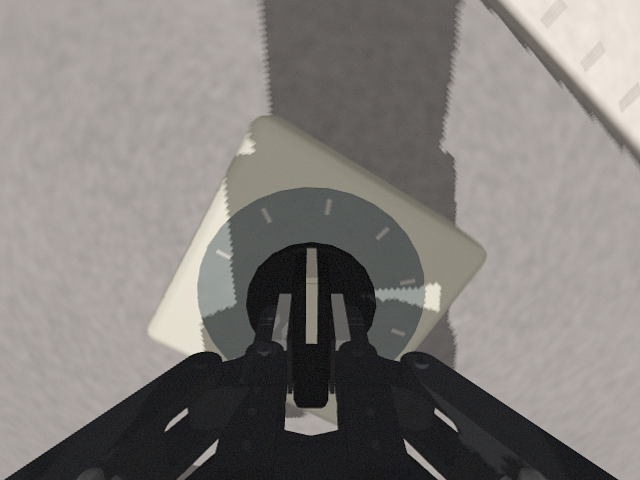

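View pics/y_top.png

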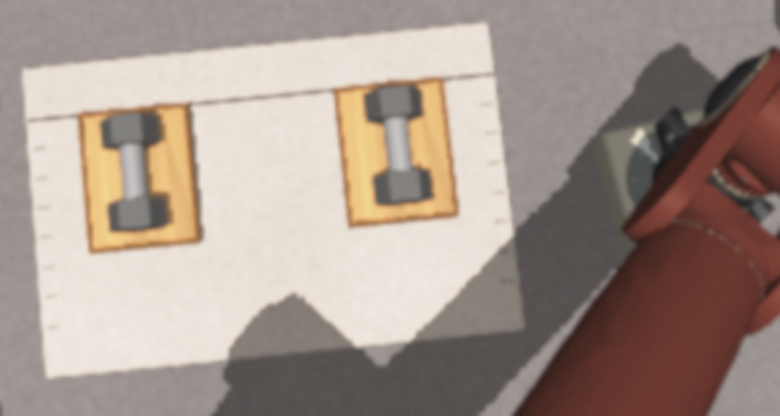

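play_rows([
  {"x": 0, "y": 0, "z": 0, "turn": -7, "jaw": 0.8},
  {"x": 0, "y": 0, "z": 0, "turn": -7, "jaw": 0.8},
  {"x": 0, "y": 0, "z": 0, "turn": -7, "jaw": 0.8},
  {"x": 0, "y": 0, "z": 0, "turn": -7, "jaw": 0.8},
  {"x": 0, "y": 0, "z": 0, "turn": -7, "jaw": 0.8},
  {"x": 0, "y": 0, "z": 0, "turn": -7, "jaw": 0.8},
  {"x": 0, "y": 0, "z": 0, "turn": -7, "jaw": 0.8},
  {"x": 0, "y": 0, "z": 0, "turn": -7, "jaw": 0.8},
])

```text
t: 26.05
tool_pos: [0.5206, -0.377, 0.0696]
tool_rot: [-1.083, 1.38, -1.383]
contact_force: [5.0, 4.7, 3.1]
opening: 0.0131
```

play_rows([
  {"x": 0, "y": 0, "z": 0, "turn": -7, "jaw": 0.8},
  {"x": 0, "y": 0, "z": 0, "turn": -7, "jaw": 0.8},
  {"x": 0, "y": 0, "z": 0, "turn": -7, "jaw": 0.8},
  {"x": 0, "y": 0, "z": 0, "turn": -7, "jaw": 0.8},
  {"x": 0, "y": 0, "z": 0, "turn": -7, "jaw": 0.8},
  {"x": 0, "y": 0, "z": 0, "turn": -7, "jaw": 0.8},
  {"x": 0, "y": 0, "z": 0, "turn": -7, "jaw": 0.8},
  {"x": 0, "y": 0, "z": 0, "turn": 0, "jaw": 0.8},
])

```text
t: 26.72
tool_pos: [0.5213, -0.3776, 0.0696]
tool_rot: [-0.471, 1.949, -1.954]
contact_force: [8.9, 2.1, 1.1]
opening: 0.0136
```

```bash
python3 - <<'E'
from h import *
st(); c=eyes.get_image("wrist"); save("z_w",c["img"])
t=eyes.get_image("top"); save("z_top",t["img"],(200,180,500,340),2.6)
for mk,s,ce in comps(wood(t["img"]),300):
    if 200<ce[0]<420 and 180<ce[1]<340:
        g=unproj(t,ce,.037)[0]; p,e=fitbox(t,mk,[g[0],g[1],.07]); print(p,e,"rel",np.round(rel(p),4))
E
```

```text
t 26.72 tcp [ 0.5213 -0.3776  0.0696] jaw -62.53 down [ 0.006 -0.001 -1.   ] q [-0.744  0.237  1.692  0.004  1.207  0.346] F [8.9 2.1 1.1] T [ 0.32 -1.24  0.02] open 0.0136
[ 0.5574372  -0.10273308  0.07317107] 0.5444196092654375 rel [-0.0713 -0.1258 -0.0002]
[0.53876703 0.153977   0.07242107] 0.47137550614757867 rel [-0.0711  0.1315 -0.0009]
```

View pics/z_w.png

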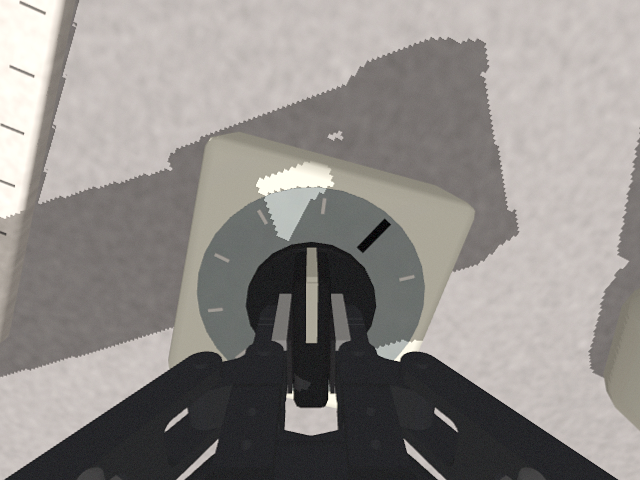

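play_rows([
  {"x": 0, "y": 0, "z": 0, "turn": -7, "jaw": 0.8},
  {"x": 0, "y": 0, "z": 0, "turn": -7, "jaw": 0.8},
  {"x": 0, "y": 0, "z": 0, "turn": -7, "jaw": 0.8},
  {"x": 0, "y": 0, "z": 0, "turn": -7, "jaw": 0.8},
  {"x": 0, "y": 0, "z": 0, "turn": -7, "jaw": 0.8},
  {"x": 0, "y": 0, "z": 0, "turn": -5.5, "jaw": 0.8},
  {"x": 0, "y": 0, "z": 0, "turn": 0, "jaw": 0.8},
  {"x": 0, "y": 0, "z": 0, "turn": 0, "jaw": 0.8},
])

```text
t: 27.48
tool_pos: [0.5214, -0.3785, 0.0696]
tool_rot: [-0.244, -2.104, 2.108]
contact_force: [9.0, -0.6, -1.3]
opening: 0.0132
```

```bash
python3 - <<'E'
from h import *
st(); c=eyes.get_image("wrist"); save("z2_w",c["img"])
E
```

```text
t 27.48 tcp [ 0.5214 -0.3785  0.0696] jaw -102.82 down [ 0.007 -0.003 -1.   ] q [-0.744  0.237  1.691  0.003  1.206  1.049] F [ 9.  -0.6 -1.3] T [-0.02 -1.29  0.01] open 0.0132
```

View pics/z2_w.png

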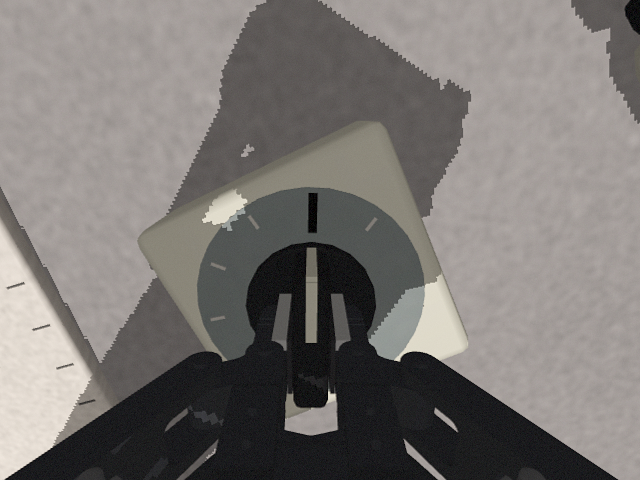

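The pointer (column 311) is in line with the black mark (column 312). I'll release, rise straight up and check.

play_rows([
  {"x": 0, "y": 0, "z": 0, "turn": 0, "jaw": 2},
  {"x": 0, "y": 0, "z": 0, "turn": 0, "jaw": 3.5},
  {"x": 0, "y": 0, "z": 0, "turn": 0, "jaw": 4},
  {"x": 0, "y": 0, "z": 1, "turn": 0, "jaw": 4},
  {"x": 0, "y": 0, "z": 4, "turn": 0, "jaw": 4},
  {"x": 0, "y": 0, "z": 4, "turn": 0, "jaw": 4},
  {"x": 0, "y": 0, "z": 4, "turn": 0, "jaw": 4},
  {"x": 0, "y": 0, "z": 0, "turn": 0, "jaw": 4},
])

```text
t: 28.2
tool_pos: [0.5221, -0.3812, 0.2107]
tool_rot: [-0.254, -2.097, 2.119]
contact_force: [0.6, -0.6, 2.2]
opening: 0.0399
```

play_rows([
  {"x": -3, "y": -2, "z": 3, "turn": 0, "jaw": 4},
  {"x": -3, "y": 0, "z": 0, "turn": 0, "jaw": 4},
  {"x": 0, "y": 0, "z": 0, "turn": 0, "jaw": 4},
  {"x": 0, "y": 0, "z": 0, "turn": 0, "jaw": 4},
])

```text
t: 28.53
tool_pos: [0.4611, -0.396, 0.2261]
tool_rot: [-0.242, -2.1, 2.102]
contact_force: [0.3, -0.0, -0.0]
opening: 0.0401
```

```bash
python3 - <<'E'
from h import *
st(); c=eyes.get_image("wrist"); save("fin_w",c["img"]);np.save("w.npy",c,allow_pickle=True)
t=eyes.get_image("top"); save("fin_top",t["img"])
for mk,s,ce in comps(wood(t["img"]),300):
    if 200<ce[0]<420 and 180<ce[1]<340:
        g=unproj(t,ce,.037)[0]; p,e=fitbox(t,mk,[g[0],g[1],.07]); print(p,e,"rel",np.round(rel(p),4))
print(fitline_top(t,x0=LINE[1],slope=LINE[0],half=.012,yr=(-.04,.08)))
s=eyes.get_image("scene"); save("fin_s",s["img"])
E
```

```text
t 28.53 tcp [ 0.4611 -0.396   0.2261] jaw -103.08 down [ 0.001 -0.001 -1.   ] q [-0.832  0.015  1.661  0.     1.465  0.967] F [ 0.3 -0.  -0. ] T [ 0.06 -0.03 -0.04] open 0.0401
[ 0.55737133 -0.10274607  0.07290716] 0.534541233801961 rel [-0.0713 -0.1259 -0.0005]
[0.53880343 0.15397996 0.0723455 ] 0.4771890002246229 rel [-0.071   0.1315 -0.001 ]
(array([-0.07353654,  0.6213268 ]), np.float64(0.00016171126653880916), 24)
```

View pics/fin_w.png

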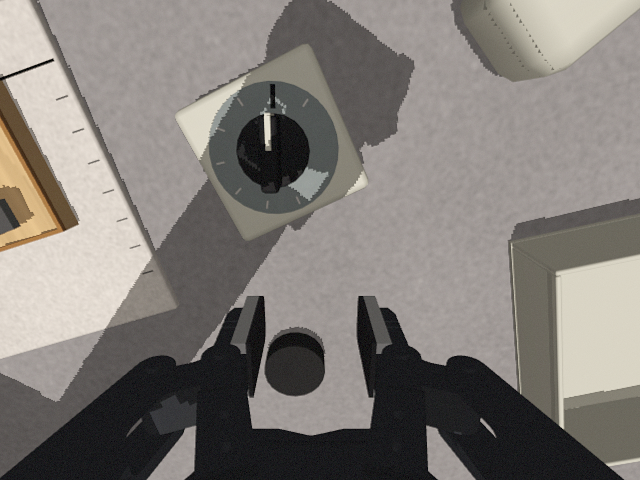

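View pics/fin_top.png

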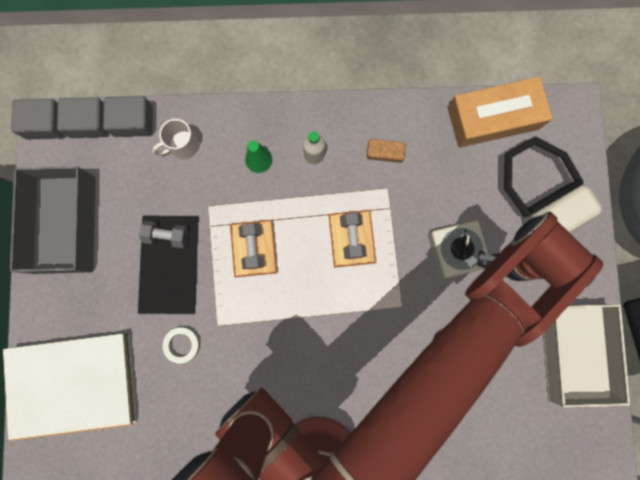

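View pics/fin_s.png

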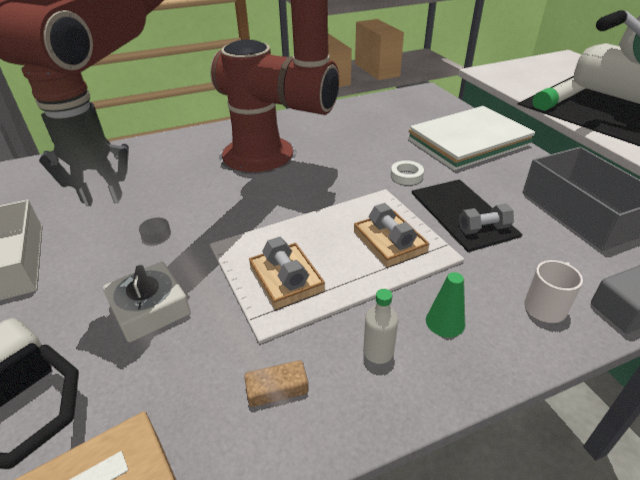

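```bash
python3 - <<'E'
from h import *
c=np.load("w.npy",allow_pickle=True).item()
a=unproj(c,[267,112],.096)[0];b=unproj(c,[268,150],.096)[0];d=a-b; print("pointer yaw",np.degrees(np.arctan2(d[1],d[0])))
m=unproj(c,[272,84],.056)[0];n=unproj(c,[273,108],.056)[0];d=m-n; print("mark yaw",np.degrees(np.arctan2(d[1],d[0])))
t=eyes.get_image("top")
g=cv2.cvtColor(t["img"],cv2.COLOR_RGB2HSV)
for box_,ctr in (((330,205,380,270),(.5574,-.1027)),((228,215,280,280),(.5388,.154))):
    x0,y0,x1,y1=box_; m=np.zeros((480,640),bool); m[y0:y1,x0:x1]=(g[y0:y1,x0:x1,1]<50)&(g[y0:y1,x0:x1,2]<190)
    for mk,s,ce in comps(m,200): p=unproj(t,ce,.065)[0]; print(s,p.round(4),"off mm",((p[:2]-ctr)*1000).round(1))
st()
E
```

```text
pointer yaw -13.662822990734272
mark yaw -12.426728375181035
[341 213  24  45 582] [ 0.5597 -0.1025  0.065 ] off mm [2.3 0.2]
[240 224  24  44 595] [0.5406 0.1535 0.065 ] off mm [ 1.8 -0.5]
t 28.73 tcp [ 0.4624 -0.3952  0.2246] jaw -102.95 down [-0.     0.001 -1.   ] q [-0.829  0.018  1.66   0.     1.465  0.967] F [ 0.3 -0.4 -0.3] T [-0.01 -0.04  0.01] open 0.0402
```

All checks pass, so I'm handing the job in.

```bash
python3 - <<'E'
from h import *
print(finish_job())
E
```

```text
the job is handed in; nothing more can be done
None
```

I loaded both trays with one dumb-bell each, pushed them to the line, then turned the dial to the long black mark and handed the job in at about 29 s. Only two trays were on the board, so the third dumb-bell stays on its pad.

**Trays:** in the last top-camera fit, both far edges were about 1.0–1.3 mm short of the line (limit 4.5 mm). Both were square within 0.001 rad. Their centres were about 126 and 132 mm either side of the line's mid-point (limit 186 mm).

**Dumb-bells:** each lies flat, lengthwise, about 2 mm from its tray's centre.

**Dial:** the pointer was about 1.2° (0.02 rad) off the long mark, against a limit of 0.1 rad.

**Surroundings:** no bystander looked moved in the final pictures, though I did not measure them. The arm was clear of everything with no contact force. I saw no tray get knocked and no grip slacken.

**Disagreement:** an extra check of the far edge of the right-hand tray with the scene camera, made before the final push, gave a gap of 6 mm to the line. The top camera and the arm position gave 9–10 mm. I discarded the scene reading because it was also about 2 mm off on the left-hand tray, whose position I already knew.

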